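# Lay the oil bottles in the pantry cradle

### The job

Push the empty bottle cradle square and flush into the corner of the wooden lip, touching both of its strips; only then lay every standing empty oil bottle on its side in the cradle, one to a notch, its straight body resting centrally across both rails (the neck may point either way). At the end the cradle must still sit flush in the corner, with all bottles at rest in it; leave the jar, the tin and the carton where they stand.

Things in the scene. Friction and masses are not known exactly. Their poses are not given: they have to be found in the camera images.
- lip: fixed low wooden corner lip on the worktop, an L of two strips 20 mm thick and 22 mm high; origin at the inner corner of the L, at worktop height; one strip runs 300 mm along its own -x, the other 160 mm along its own -y; the cradle belongs inside, on the -x, -y side, with its x and y along those of the lip
- lip_corner (a point): the inner corner of the lip, at worktop height (same axes as the lip)
- cradle: loose pine bottle cradle on the worktop, 256 mm (x) by 98 mm (y), 0.45 kg, slides when pushed; origin at the centre of its underside, z up. Two rails along x, 14 mm thick, centred at y = -42 and +42 mm, joined by 16 mm thick end bars; rails and end bars are solid up to 26 mm, open between. On each rail three 90-degree V notches open upward, with 45-degree faces up to 54 mm high
- cradle_corner (a point): outer bottom corner of the cradle at its +x, +y end (x 128, y 49 mm from its origin), which belongs in the lip's corner
- notch1 (a point): middle of the cradle's notch 1 (x = -78 mm): where the mid point of a laid bottle comes, 61 mm above the cradle's underside. A laid bottle lies along the cradle's y across both rails; its ends pass above the lip. The V faces reach 28 mm to each side of the notch's centre; moves with the cradle
- notch2 (a point): middle of the cradle's notch 2 (x = 0 mm): where the mid point of a laid bottle comes, 61 mm above the cradle's underside. A laid bottle lies along the cradle's y across both rails; its ends pass above the lip. The V faces reach 28 mm to each side of the notch's centre; moves with the cradle
- notch3 (a point): middle of the cradle's notch 3 (x = 78 mm): where the mid point of a laid bottle comes, 61 mm above the cradle's underside. A laid bottle lies along the cradle's y across both rails; its ends pass above the lip. The V faces reach 28 mm to each side of the notch's centre; moves with the cradle
- bottle1: closed empty glass oil bottle, may be absent (two or three of the four are there); 200 mm tall, about 0.2 kg; round straight body 50 mm in diameter from 0 to 140 mm, then a shoulder and a neck with dark cap 27 mm in diameter from 155 to 200 mm; stands upright on the worktop at the start; origin at the centre of its foot, z along the bottle towards the cap
- bottle1_mid (a point): point on the bottle's axis in the middle of its straight body, 70 mm from the foot
- bottle2: closed empty glass oil bottle, may be absent (two or three of the four are there); 200 mm tall, about 0.2 kg; round straight body 50 mm in diameter from 0 to 140 mm, then a shoulder and a neck with dark cap 27 mm in diameter from 155 to 200 mm; stands upright on the worktop at the start; origin at the centre of its foot, z along the bottle towards the cap
- bottle2_mid (a point): point on the bottle's axis in the middle of its straight body, 70 mm from the foot
- bottle3: closed empty glass oil bottle, may be absent (two or three of the four are there); 200 mm tall, about 0.2 kg; round straight body 50 mm in diameter from 0 to 140 mm, then a shoulder and a neck with dark cap 27 mm in diameter from 155 to 200 mm; stands upright on the worktop at the start; origin at the centre of its foot, z along the bottle towards the cap
- bottle3_mid (a point): point on the bottle's axis in the middle of its straight body, 70 mm from the foot
- bottle4: closed empty glass oil bottle, may be absent (two or three of the four are there); 200 mm tall, about 0.2 kg; round straight body 50 mm in diameter from 0 to 140 mm, then a shoulder and a neck with dark cap 27 mm in diameter from 155 to 200 mm; stands upright on the worktop at the start; origin at the centre of its foot, z along the bottle towards the cap
- bottle4_mid (a point): point on the bottle's axis in the middle of its straight body, 70 mm from the foot
- jar: bystander: closed amber glass jar with steel lid, 76 mm in diameter, 110 mm tall, beyond the bottles; origin under its foot
- tin: bystander: food tin, 74 mm in diameter, 100 mm tall, at the right near the robot; origin under its foot
- carton: bystander: standing cardboard carton 60 x 120 mm, 170 mm tall, at the left; origin under its foot

How it is judged (in metres and radians):
On the way:
1. the empty cradle stands square and flush in the corner of the lip, no bottle touching it (x of cradle_corner in the frame of lip_corner between -0.005 and 0.004 m and y of cradle_corner in the frame of lip_corner between -0.005 and 0.004 m and angle between the x axis of cradle and the x axis of lip, either way round below 0.03 rad and contact force between each of bottle1, bottle2, bottle3, bottle4 and cradle below 0.05 N), for 0.2 s.
At the end, for the whole second after the job is handed in: Cradle corner within 4 mm of the lip corner along both strips, square to 0.03 rad; every present bottle lies in a notch, along it within 0.12 rad, mid point 55 to 68 mm above the cradle underside and within 30 mm of the cradle middle line; all at rest (x of cradle_corner in the frame of lip_corner between -0.005 and 0.004 m and y of cradle_corner in the frame of lip_corner between -0.005 and 0.004 m and angle between the x axis of cradle and the x axis of lip, either way round below 0.03 rad and linear speed of each of cradle, bottle1, bottle2, bottle3, bottle4 below 0.02 m/s and z of bottle1_mid in the frame of cradle between 0.055 and 0.068 m and y of bottle1_mid in the frame of cradle between -0.03 and 0.03 m and x of bottle1_mid in the frame of cradle between -0.1 and 0.1 m and angle between the z axis of each of bottle1, bottle2, bottle3, bottle4 and the y axis of cradle, either way round below 0.12 rad and z of bottle2_mid in the frame of cradle between 0.055 and 0.068 m and y of bottle2_mid in the frame of cradle between -0.03 and 0.03 m and x of bottle2_mid in the frame of cradle between -0.1 and 0.1 m and z of bottle3_mid in the frame of cradle between 0.055 and 0.068 m and y of bottle3_mid in the frame of cradle between -0.03 and 0.03 m and x of bottle3_mid in the frame of cradle between -0.1 and 0.1 m and z of bottle4_mid in the frame of cradle between 0.055 and 0.068 m and y of bottle4_mid in the frame of cradle between -0.03 and 0.03 m and x of bottle4_mid in the frame of cradle between -0.1 and 0.1 m); the robot touches nothing.
It fails at once if the jar is shoved or knocked over (distance of jar from where it was at the start of the episode above 0.03 m or angle between jar's own z axis and vertical above 0.4 rad).
It fails at once if the tin is shoved or knocked over (distance of tin from where it was at the start of the episode above 0.03 m or angle between tin's own z axis and vertical above 0.4 rad).
It fails at once if the carton is shoved or knocked over (distance of carton from where it was at the start of the episode above 0.03 m or angle between carton's own z axis and vertical above 0.4 rad).
Of bottle1, bottle2, bottle3, bottle4 only 2 to 3 are there at a start; the rules pass over those that are not, and their reading is None.
At some moment in a run one of cradle may be knocked a few centimetres aside while the robot is not near it.
Once in a run the grip may slacken for a moment while it holds something.
It also fails if it takes over 210 s, if anything falls off the work surface, if the arm or the gripper's body presses on something with over 40 N, if the wrist force passes 120 N, or if a joint passes its speed limit or range.

### The arm

A 6-joint arm with a two-finger parallel gripper is mounted at the origin on the work surface. World frame = base frame: x ahead of the robot, y to its left, z up, the work surface at z = 0. Lengths are in m, angles in degrees, forces in N, time in s.
With the tool pointing down it reaches from about 0.4 to 0.825 m from the base axis. Payload 7 kg.
Tool frame: the origin (TCP) lies between the finger pads; the fingertips stand 14 mm ahead of it and the grasp point (between the pads) lies 5 mm behind it (r.tips_ahead is the distance from the TCP to the fingertips, in m); z points along the fingers, y is the direction in which the jaws open and shut (so a half turn about z gives the same grasp; the last joint's range is limited). The gripper opens to 88 mm and grips with 3 to 60 N. Pads are 19 mm wide; open, the fingers measure 130 mm over their backs; the gripper's body (78 mm by 193 mm) begins 47 mm behind the grasp point.
Start: joints at [-58.722, 20.546, 0.682, 0, -70.136, -16.507], TCP at [0.172, -0.653, 0.241] pointing down, gripper open.
Joint ranges: [-176.03, 176.03], [-82.01, 121.73], [-58.28, 71.71], [-173.87, 95.51], [-174.79, -0.11], [-173.66, 173.66]. Speed limits (degrees/s): [136.94, 136.94, 172.46, 180, 180, 180].

### API

Orientations are given as [roll, pitch, yaw] about the fixed x, y, z axes, in that order (R = Rz(yaw) Ry(pitch) Rx(roll)).
In Python, from plant import r gives the robot as it stands.
- The arm moves only by the tool apply_moves, never from a script. Its arguments are lists of equal length, an entry for each row: "slide": the shift along the tool's x, y, z as a fraction of full scale, a list of three; "turn": the turn, a rotation vector about the tool's x, y, z as a fraction of full scale, a list of three; "jaw": the closure, from 0 (fully open) to 1 (shut). In form: {"slide": [[dx, dy, dz], ...], "turn": [[wx, wy, wz], ...], "jaw": [jaw, ...]}. A call has 1 to 8 rows; each row shifts and turns the commanded pose from where the row before left it, along the tool's axes as they then stand; what a row does not reach is not made up. Full scale, the value 1, is 0.1 m for a shift and 1.5 rad for a turn. A row lasts 1/10 s, in which the tool goes at most 50 mm and 8.59 degrees, less where a joint would pass 70% of its speed; a pose out of reach is approached as far as the arm can. A call with a number of a shift or a turn outside -1 to 1 is refused whole. A call with a gripper value outside its range is refused whole. The fingers move at their own pace and stop on an object; "newtons" is the grip in N (left out, the last holds). Time passes only in rows, so rows that do not move let the fingers close. It gives the time, the measured TCP pose, the force and the opening at its end, in the units of the state.
- r.get_state(): the state, without advancing time (a new reading comes with each control period).
- r.capture(name): name is "scene" or "top" or "wrist"; returns a dict with "pixels" (400x640x3 uint8, blue, green, red), "depth" (400x640 float32, m along the optical axis (not along the pixel's ray), 0 where there is no reading), "fx", "fy", "cx", "cy" (pixels), "rvec" (rotation vector, rad) and "tvec" (3), from world to camera coordinates, as OpenCV has them. Camera axes: x right, y down, z forward; pixel columns grow to the right and rows downward; lengths in m; the calibration is good to about 2 mm. A picture is of the moment at which its call begins.
- r.close_job(): hands the job in, once; it reports no verdict.
The state is a dict: "time_s": time; "joints": joint angles; "qd": joint speeds; "joint_torque": joint torques, N m; "tcp_pos": TCP position; "eef_rot": TCP orientation; "contact_force": force on the tool from outside, world axes, zero at the start; "moment": the same for the moment, N m; "gripper_width": finger opening in m.
Only numpy, scipy, OpenCV 4.12 (cv2) and the standard library are available. Lean on these libraries where they do the work, as an engineer would, in place of code of your own. Each camera call takes 0.05 s, during which the arm holds its last target.

## Working session

There is one attempt and no reset: what is moved stays moved. The work goes in short steps, Python scripts to look and compute and a tool call to move; the robot and the scene stay as the last step left them, time stands still between calls to the robot, and variables do not carry over. Pictures are saved under pics/ and viewed, and the job is handed in when it is done.

Besides the shell and the picture viewer there is one more tool, called after "Request:" in YAML: its name, and indented under it one key for each argument. apply_moves: Moves the arm, as the interface text tells. Shift numbers are shares of 0.1 m and turn numbers shares of 1.5 rad, none past 1 either way. Its arguments: {"type":"object","properties":{"slide":{"type":"array"},"turn":{"type":"array"},"jaw":{"type":"array"},"newtons":{"type":"number"}},"required":["slide","turn","jaw"]}

```bash
ls; mkdir -p pics
cat > h.py <<'E'
import numpy as np, cv2
from plant import r
from scipy.spatial.transform import Rotation as R
def cap(n):
    c=r.capture(n); return c
def pts(c):
    d=c["depth"]; v,u=np.mgrid[0:400,0:640]
    P=np.stack([(u-c["cx"])/c["fx"]*d,(v-c["cy"])/c["fy"]*d,d],-1)
    M=cv2.Rodrigues(np.array(c["rvec"],float))[0]
    W=(P-np.array(c["tvec"]).ravel())@M
    W[d<=0]=np.nan
    return W
def proj(c,p):
    K=np.array([[c["fx"],0,c["cx"]],[0,c["fy"],c["cy"]],[0,0,1]],float)
    return cv2.projectPoints(np.array(p,float).reshape(-1,3),np.array(c["rvec"],float),np.array(c["tvec"],float),K,None)[0].reshape(-1,2)
E
python3 - <<'E'
from h import *
print(r.get_state())
for n in ["scene","top","wrist"]:
    c=cap(n); cv2.imwrite(f"pics/{n}0.png",c["pixels"]); np.savez(f"{n}0.npz",**c)
    M=cv2.Rodrigues(np.array(c["rvec"],float))[0]; print(n,-M.T@np.array(c["tvec"]).ravel(),c["fx"],M[2])
E
```

```text
pics
{'time_s': 0.0, 'joints': array([-5.87219947e+01,  2.05915726e+01,  6.31956365e-01, -2.12618793e-02,
       -7.01373091e+01, -1.65058182e+01]), 'qd': array([ 0.03427292, -0.041203  , -0.01837941,  0.09376189,  0.07801365,
       -0.00682855]), 'joint_torque': array([-1.02944472e-03, -5.82719135e+01,  2.93062520e+01,  6.99750960e+00,
        7.18108247e-03, -1.74042757e-04]), 'tcp_pos': array([ 0.17194505, -0.65222073,  0.23960374]), 'eef_rot': array([ 1.79901390e+02, -8.37688040e-03, -1.65235047e+02]), 'contact_force': array([-0.12605441, -0.25553473,  0.9221983 ]), 'moment': array([0.00488431, 0.01565255, 0.00611873]), 'gripper_width': 0.08709095296359941}
scene [ 1.63085822 -0.01074401  0.98764797] 454.9678925831493 [-0.77291524  0.01543012 -0.63432164]
top [0.42184314 0.03376971 1.15049534] 372.03006256831094 [ 0.1110806  -0.01442905 -0.99370665]
wrist [ 0.10656625 -0.66946174  0.38349984] 279.78628823636296 [ 0.24479005  0.0662366  -0.96731099]
```

View pics/scene0.png

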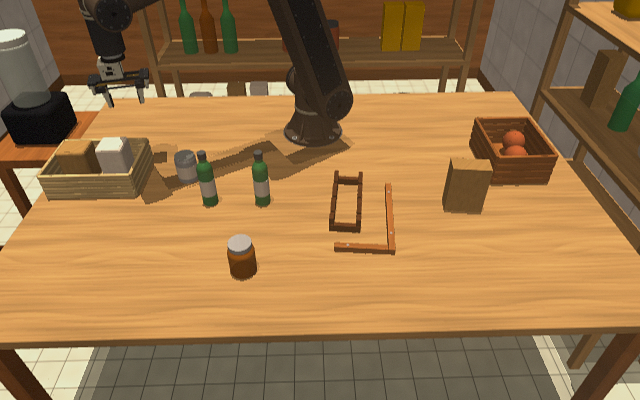

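View pics/top0.png

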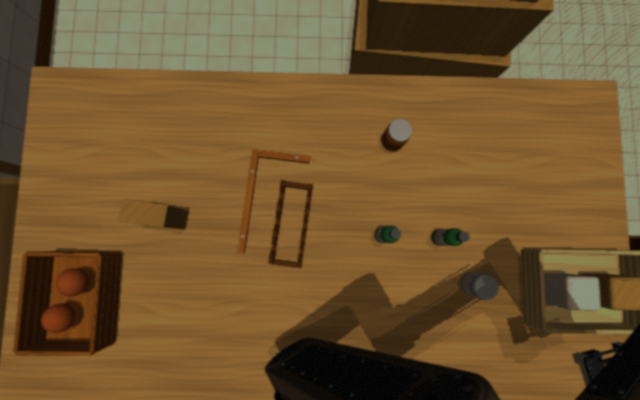

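Run:
```python
from h import *
c=dict(np.load("top0.npz")); 
im=c["pixels"][130:290,220:340]; cv2.imwrite("pics/topcrop.png",cv2.resize(im,None,fx=5,fy=5,interpolation=cv2.INTER_CUBIC)[:,:])
im=cv2.resize(c["pixels"][130:290,220:340],(450,600),interpolation=cv2.INTER_CUBIC); cv2.imwrite("pics/topcrop.png",im)
W=pts(c)
# height map 
z=W[...,2]
H=np.clip(np.nan_to_num(z)*2500,0,255).astype(np.uint8)
cv2.imwrite("pics/hm.png",cv2.applyColorMap(H,cv2.COLORMAP_JET)[100:320,100:560].repeat(1,0))
for name,(u0,u1,v0,v1) in dict(jar=(375,420,110,160),b1=(368,405,220,250),b2=(428,475,222,252),tin=(455,505,265,305),carton=(110,195,195,235)).items():
    w=W[v0:v1,u0:u1].reshape(-1,3); w=w[w[:,2]>0.02]; m=w[:,2].max()
    t=w[w[:,2]>m-0.015]
    print(name,m,len(w),'top mid',(t.min(0)+t.max(0))/2, t.max(0)-t.min(0))
```

```text
jar 0.11612393301950696 683 top mid [ 0.75110083 -0.20923379  0.108951  ] [0.06637258 0.06374191 0.01434586]
b1 0.20308244759013402 386 top mid [ 0.45063043 -0.17591889  0.19596965] [0.02550322 0.02612638 0.0142256 ]
b2 0.20352043103649486 536 top mid [ 0.44597891 -0.35117994  0.19624386] [0.02559823 0.02690358 0.01455314]
tin 0.10493510235328034 791 top mid [ 0.30831438 -0.44979518  0.09747229] [0.06913306 0.06884846 0.01492562]
carton 0.17470019069480894 1459 top mid [0.49319533 0.48346194 0.16727831] [0.0721729  0.12554551 0.01484376]
```

View pics/topcrop.png

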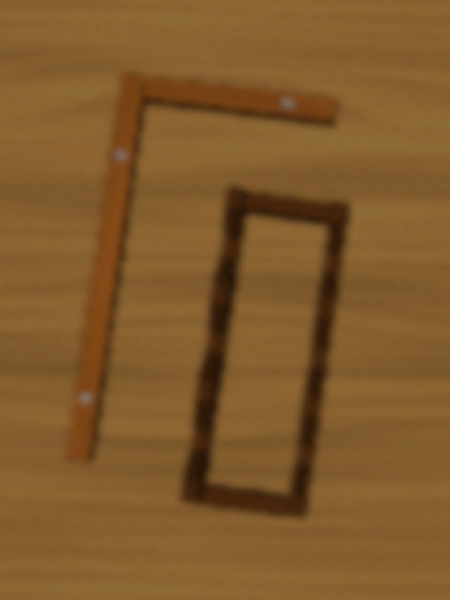

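View pics/hm.png

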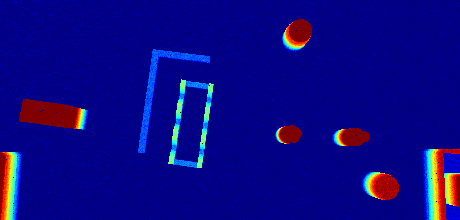

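```bash
cat >> h.py <<'E'
def fit_rect(xy):
    (cx,cy),(w,h),a=cv2.minAreaRect(xy.astype(np.float32)*1000)
    return (cx,cy),(w,h),a
from scipy.optimize import minimize
def lipcradle(c,verbose=True):
    W=pts(c); x,y,z=W[...,0],W[...,1],W[...,2]
    roi=(x>0.25)&(x<0.85)&(y>-0.1)&(y<0.36)
    fl=roi&(np.abs(z)<0.008)
    return W,roi,np.nanmedian(z[fl])
E
python3 - <<'E'
from h import *
c=dict(np.load("top0.npz"))
W,roi,z0=lipcradle(c); z=W[...,2]; print("floor",z0, "std",np.nanstd(z[roi&(abs(z)<0.008)]))
m=(roi&(z>0.011)).astype(np.uint8)
n,l,s,ce=cv2.connectedComponentsWithStats(m)
for i in range(1,n):
    if s[i,4]<80: continue
    p=W[l==i]; print(s[i],fit_rect(p[:,:2]),np.percentile(p[:,2],[10,50,90]))
    if p[:,2].max()<0.035:
        # strip lines
        pass
# lip: strips as lines through median
i=[i for i in range(1,n) if s[i,4]>80 and np.percentile(W[l==i][:,2],90)<0.03]
print(i)
for k in i:
    p=W[l==k][:,:2]
    def cost(q):
        a=q[2]; X=(p-q[:2])@np.array([[np.cos(a),-np.sin(a)],[np.sin(a),np.cos(a)]])
        # distance to L area
        def box(x0,x1,y0,y1):
            dx=np.maximum(np.maximum(x0-X[:,0],X[:,0]-x1),0);dy=np.maximum(np.maximum(y0-X[:,1],X[:,1]-y1),0)
            return np.hypot(dx,dy)
        d=np.minimum(box(-.3,.02,0,.02),box(0,.02,-.16,.02))
        return (d**2).mean()
    b=min((minimize(cost,[.70+dx,.23+dy,a],method="Nelder-Mead",options=dict(xatol=1e-6,fatol=1e-13,maxiter=4000)) for dx in(-.03,.03) for dy in(-.03,.03) for a in(-.2,-.05,.1)),key=lambda b:b.fun)
    print("lip",b.x,np.degrees(b.x[2]),b.fun**.5)
E
```

```text
floor -0.0005544338616629572 std 0.0022137691509365215
[ 238  149   72  104 1089] ((541.1492919921875, 157.71714782714844), (179.348388671875, 320.1719055175781), 83.8743667602539) [0.0178526  0.02121388 0.02420881]
[ 268  179   46   89 1162] ((479.93017578125, 103.357421875), (98.06436157226562, 255.8592529296875), 83.11909484863281) [0.02311259 0.03781102 0.05176254]
[ 374  351   79   49 1999] ((262.24951171875, -81.43580627441406), (8.930610656738281, 47.82734680175781), 33.08360290527344) [0.60359079 0.6886442  0.75192752]
[1]
lip [ 0.68690139  0.21160711 -0.10566496] -6.054156124687051 6.641867670769303e-05
```

```bash
cat >> h.py <<'E'
import json
def pose():
    s=r.get_state(); return np.array(s["tcp_pos"]),R.from_euler("xyz",s["eef_rot"],degrees=True),s
def log(): 
    s=r.get_state(); open("log.jsonl","a").write(json.dumps([list(s["joints"]),list(s["tcp_pos"]),list(s["eef_rot"])])+"\n")
def plan(tp,trpy,p0=None,rpy0=None,vmax=.048,wmax=.147,nmin=1,rnd=3):
    """rows from current pose straight to target"""
    p,Q,s=pose()
    if p0 is not None: p=np.array(p0,float)
    if rpy0 is not None: Q=R.from_euler("xyz",rpy0,degrees=True)
    T=R.from_euler("xyz",trpy,degrees=True) if not isinstance(trpy,R) else trpy
    tp=np.array(tp,float); rv=(Q.inv()*T).as_rotvec(); d=tp-p
    n=max(nmin,int(np.ceil(np.linalg.norm(d)/vmax)),int(np.ceil(np.linalg.norm(rv)/wmax)))
    sl=[];tu=[]
    for i in range(n):
        a=(Q*R.from_rotvec(rv*i/n)).inv().apply(d/n)/.1
        sl.append([round(float(v),rnd)+0. for v in a]); tu.append([round(float(v),rnd)+0. for v in rv/n/1.5])
    print("n",n)
    for i in range(0,n,8): print('slide',json.dumps(sl[i:i+8]).replace(' ',''),'\nturn',json.dumps(tu[i:i+8]).replace(' ',''))
def fk_shift(tool): return None
LIP=np.array([.687,.212]); LY=-6.05
def lipw(x,y,z=0):
    a=np.radians(LY); return np.array([LIP[0]+x*np.cos(a)-y*np.sin(a),LIP[1]+x*np.sin(a)+y*np.cos(a),z])
E
python3 - <<'E'
from h import *
log()
plan([.515,.099,.25],[180,0,-96.5])
E
```

```text
n 18
slide [[-0.291,0.355,-0.005],[-0.314,0.335,-0.005],[-0.335,0.313,-0.005],[-0.355,0.29,-0.005],[-0.374,0.266,-0.005],[-0.391,0.24,-0.005],[-0.406,0.214,-0.005],[-0.419,0.186,-0.005]] 
turn [[0.0,0.0,-0.044],[0.0,0.0,-0.044],[0.0,0.0,-0.044],[0.0,0.0,-0.044],[0.0,0.0,-0.044],[0.0,0.0,-0.044],[0.0,0.0,-0.044],[0.0,0.0,-0.044]]
slide [[-0.431,0.158,-0.005],[-0.44,0.129,-0.005],[-0.448,0.099,-0.006],[-0.454,0.069,-0.006],[-0.457,0.039,-0.006],[-0.459,0.008,-0.006],[-0.458,-0.022,-0.006],[-0.456,-0.053,-0.006]] 
turn [[0.0,0.0,-0.044],[0.0,0.0,-0.044],[0.0,0.0,-0.044],[0.0,0.0,-0.044],[0.0,0.0,-0.044],[0.0,0.0,-0.044],[0.0,0.0,-0.044],[0.0,0.0,-0.044]]
slide [[-0.451,-0.083,-0.006],[-0.445,-0.113,-0.006]] 
turn [[0.0,0.0,-0.044],[0.0,0.0,-0.044]]
```

Request:
apply_moves:
  slide:
    - [-0.29,0.35,-0.01]
    - [-0.31,0.33,-0.01]
    - [-0.33,0.31,-0.01]
    - [-0.35,0.29,-0.01]
    - [-0.37,0.27,-0.01]
    - [-0.39,0.24,-0.01]
    - [-0.41,0.21,-0.01]
    - [-0.42,0.19,-0.01]
  turn:
    - [0,0,-0.044]
    - [0,0,-0.044]
    - [0,0,-0.044]
    - [0,0,-0.044]
    - [0,0,-0.044]
    - [0,0,-0.044]
    - [0,0,-0.044]
    - [0,0,-0.044]
  jaw: [0,0,0,0,0,0,0,0]

```text
time_s: 0.95
tcp_pos: [0.3244, -0.3189, 0.2486]
eef_rot: [-180.0, 0.0, -134.8]
contact_force: [1.3, 0.0, 0.3]
gripper_width: 0.0874
```

Request:
apply_moves:
  slide:
    - [-0.43,0.16,-0.01]
    - [-0.44,0.13,-0.01]
    - [-0.45,0.1,-0.01]
    - [-0.45,0.07,-0.01]
    - [-0.46,0.04,-0.01]
    - [-0.46,0.01,0]
    - [-0.46,-0.02,0]
    - [-0.46,-0.05,0]
  turn:
    - [0,0,-0.044]
    - [0,0,-0.044]
    - [0,0,-0.044]
    - [0,0,-0.044]
    - [0,0,-0.044]
    - [0,0,-0.044]
    - [0,0,-0.044]
    - [0,0,-0.044]
  jaw: [0,0,0,0,0,0,0,0]

```text
time_s: 1.75
tcp_pos: [0.4785, 0.0154, 0.2537]
eef_rot: [-180.0, 0.0, -104.5]
contact_force: [1.9, -0.8, 1.0]
gripper_width: 0.0877
```

Run:
```python
from h import *
log();print(pose())
plan([.515,.099,.25],[180,0,-96.5])
c=cap("wrist"); cv2.imwrite("pics/w1.png",c["pixels"])
```

```text
(array([0.47845869, 0.01543639, 0.25371614]), Rotation.from_matrix(array([[-2.51040101e-01, -9.67976598e-01,  4.17625249e-04],
                            [-9.67976628e-01,  2.51040214e-01,  2.43298278e-04],
                            [-3.40347771e-04, -3.43173856e-04, -9.99999883e-01]])), {'time_s': 1.75, 'joints': array([ 2.54655465e+01,  1.16918371e+00, -2.20144791e+01, -2.49958345e-03,
       -6.67887400e+01, -4.00036347e+01]), 'qd': array([40.94231574, 20.09848053, 20.06947476,  0.19379035, -0.06378299,
       -3.29327349]), 'joint_torque': array([-3.41765150e+00, -3.34498143e+01,  2.66351438e+01,  6.51851311e+00,
       -1.10711558e-01, -2.25458579e-02]), 'tcp_pos': array([0.47845869, 0.01543639, 0.25371614]), 'eef_rot': array([-1.79980338e+02,  1.95004912e-02, -1.04539069e+02]), 'contact_force': array([ 1.9347731 , -0.79995049,  0.98642732]), 'moment': array([-0.08967937, -0.07863952, -0.05116485]), 'gripper_width': 0.08765280840540751})
n 2
slide [[-0.45,-0.072,0.019],[-0.444,-0.103,0.019]] 
turn [[0.0,0.0,-0.047],[0.0,0.0,-0.047]]
```

View pics/w1.png

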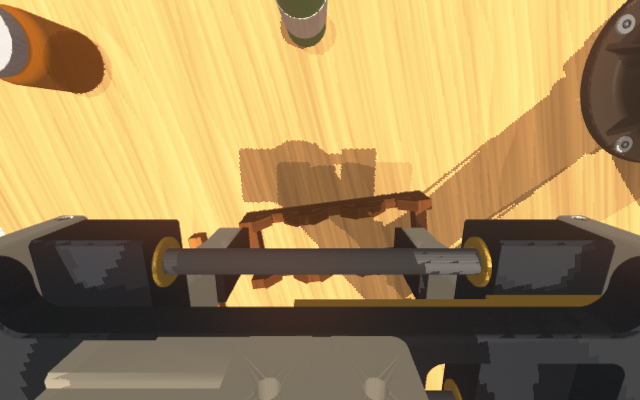

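Request:
apply_moves:
  slide:
    - [-0.45,-0.07,0.02]
    - [-0.44,-0.1,0.02]
    - [0,0,0.4]
    - [0,0,0.4]
    - [0,0,0.4]
    - [0,0,0.1]
    - [0,0,0]
  turn:
    - [0,0,-0.047]
    - [0,0,-0.047]
    - [0,0,0]
    - [0,0,0]
    - [0,0,0]
    - [0,0,0]
    - [0,0,0]
  jaw: [0,0,0,0,0,0,0]

```text
time_s: 2.5
tcp_pos: [0.5137, 0.096, 0.1186]
eef_rot: [179.8, -0.1, -96.6]
contact_force: [0.4, 0.5, 0.7]
gripper_width: 0.0878
```

Run:
```python
from h import *
log();print(pose()[2])
for n in("top","scene"):
    c=cap(n); cv2.imwrite(f"pics/{n}1.png",cv2.resize(c["pixels"][130:290,220:380] if n=="top" else c["pixels"][120:280,260:480],None,fx=3.5,fy=3.5,interpolation=cv2.INTER_CUBIC))
```

```text
{'time_s': 2.5, 'joints': array([ 3.21223300e+01,  1.30550170e+01, -2.76399760e+01,  1.10926887e-02,
       -4.95050341e+01, -3.87739524e+01]), 'qd': array([-0.18518891, -2.5525035 ,  2.98825649,  0.86113553, -1.71618941,
       -0.04112359]), 'joint_torque': array([ 5.84817783e-02, -4.02105510e+01,  2.21754795e+01,  5.29371500e+00,
        4.21988368e-01, -5.52350066e-04]), 'tcp_pos': array([0.51373672, 0.09601316, 0.11855809]), 'eef_rot': array([ 1.79849321e+02, -1.31823905e-01, -9.66442309e+01]), 'contact_force': array([0.36524146, 0.53575777, 0.69747158]), 'moment': array([ 0.03874548,  0.09592425, -0.0161632 ]), 'gripper_width': 0.08779246545622614}
```

View pics/scene1.png

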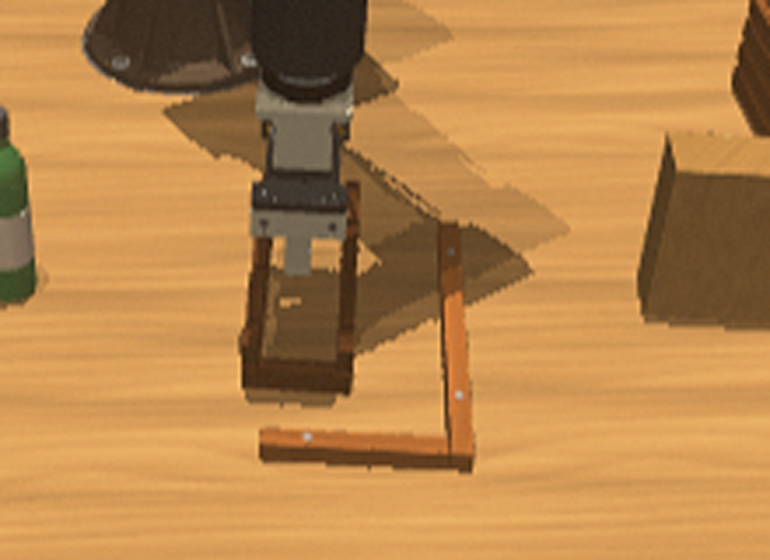

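View pics/top1.png

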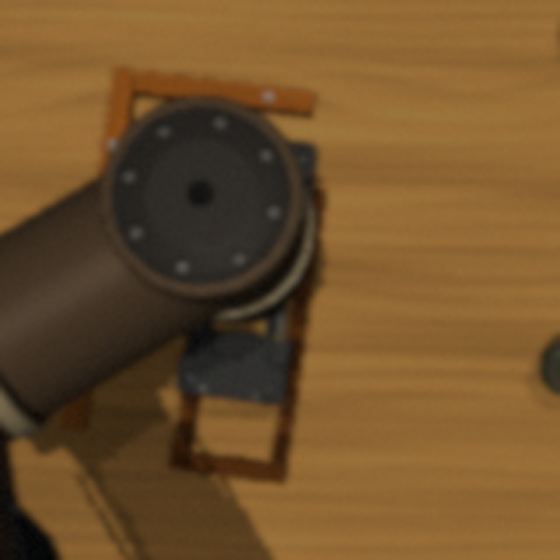

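Request:
apply_moves:
  slide:
    - [0,0,0.4]
    - [0,0,0.4]
    - [0,0,0.13]
    - [0,0,0]
    - [-0.1,0,0]
    - [-0.1,0,0]
    - [-0.1,0,0]
    - [0,0,0]
  turn:
    - [0,0,-0.006]
    - [0,0,0]
    - [0,0,0]
    - [0,0,0]
    - [0,0,0]
    - [0,0,0]
    - [0,0,0]
    - [0,0,0]
  jaw: [0,0,0,0,0,0,0,0]

```text
time_s: 3.4
tcp_pos: [0.5186, 0.1283, 0.0277]
eef_rot: [-179.9, 0.1, -96.0]
contact_force: [0.6, 0.4, -0.9]
gripper_width: 0.0873
```

Request:
apply_moves:
  slide:
    - [-0.08,0,0]
    - [-0.08,0,0]
    - [-0.08,0,0]
    - [-0.08,0,0]
    - [-0.08,0,0]
    - [-0.08,0,0]
    - [-0.08,0,0]
    - [0,0,0]
  turn:
    - [0,0,0]
    - [0,0,0]
    - [0,0,0]
    - [0,0,0]
    - [0,0,0]
    - [0,0,0]
    - [0,0,0]
    - [0,0,0]
  jaw: [0,0,0,0,0,0,0,0]

```text
time_s: 4.2
tcp_pos: [0.5237, 0.183, 0.0266]
eef_rot: [-180.0, 0.0, -96.1]
contact_force: [-0.0, 0.1, 0.4]
gripper_width: 0.0875
```

```bash
cat >> h.py <<'E'
def tolip(p):
    a=np.radians(LY); d=np.array(p)[:2]-LIP; return np.array([d[0]*np.cos(a)+d[1]*np.sin(a),-d[0]*np.sin(a)+d[1]*np.cos(a)])
E
python3 - <<'E'
from h import *
log();p,Q,s=pose();print(tolip(p),p)
for n in("top","scene"):
    c=cap(n); cv2.imwrite(f"pics/{n}2.png",cv2.resize(c["pixels"][130:290,220:380] if n=="top" else c["pixels"][120:280,260:480],None,fx=3.5,fy=3.5,interpolation=cv2.INTER_CUBIC))
E
```

```text
[-0.15930507 -0.04606991] [0.52372662 0.18297685 0.02663149]
```

View pics/scene2.png

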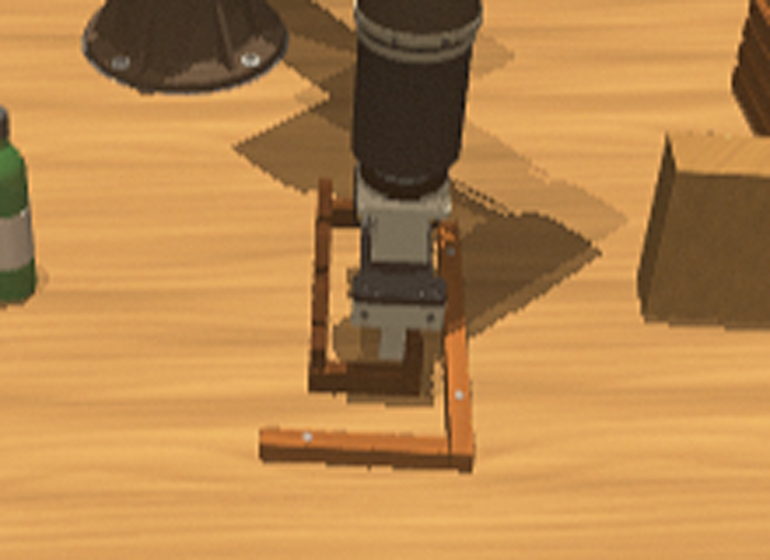

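Request:
apply_moves:
  slide:
    - [-0.04,0,0]
    - [-0.04,0,0]
    - [-0.04,0,0]
    - [-0.03,0,0]
    - [-0.02,0,0]
    - [0,0,0]
  turn:
    - [0,0,0]
    - [0,0,0]
    - [0,0,0]
    - [0,0,0]
    - [0,0,0]
    - [0,0,0]
  jaw: [0,0,0,0,0,0]

```text
time_s: 4.9
tcp_pos: [0.5254, 0.1994, 0.0265]
eef_rot: [-180.0, 0.0, -96.1]
contact_force: [-0.5, -1.1, 0.6]
gripper_width: 0.0878
```

Request:
apply_moves:
  slide:
    - [-0.02,0,0]
    - [-0.02,0,0]
    - [0,0,0]
  turn:
    - [0,0,0]
    - [0,0,0]
    - [0,0,0]
  jaw: [0,0,0]

```text
time_s: 5.2
tcp_pos: [0.5259, 0.2033, 0.0265]
eef_rot: [-180.0, 0.0, -96.1]
contact_force: [-0.7, -1.4, -0.9]
gripper_width: 0.0878
```

Request:
apply_moves:
  slide:
    - [-0.015,0,0]
    - [-0.015,0,0]
    - [0,0,0]
  turn:
    - [0,0,0]
    - [0,0,0]
    - [0,0,0]
  jaw: [0,0,0]

```text
time_s: 5.5
tcp_pos: [0.5261, 0.2053, 0.0265]
eef_rot: [180.0, -0.1, -96.1]
contact_force: [0.8, -5.6, 0.1]
gripper_width: 0.0875
```

Request:
apply_moves:
  slide:
    - [-0.01,0,0]
    - [-0.01,0,0]
    - [0,0,0]
  turn:
    - [0,0,0]
    - [0,0,0]
    - [0,0,0]
  jaw: [0,0,0]

```text
time_s: 5.8
tcp_pos: [0.526, 0.2054, 0.0265]
eef_rot: [179.9, -0.2, -96.1]
contact_force: [4.3, -14.2, 2.9]
gripper_width: 0.0878
```

Request:
apply_moves:
  slide:
    - [0.025,0,0]
    - [0,-0.08,0]
    - [0,-0.1,0]
    - [0,-0.1,0]
    - [0,-0.1,0]
    - [0,-0.1,0]
    - [0,-0.08,0]
    - [0,0,0]
  turn:
    - [0,0,0]
    - [0,0,0]
    - [0,0,0]
    - [0,0,0]
    - [0,0,0]
    - [0,0,0]
    - [0,0,0]
    - [0,0,0]
  jaw: [0,0,0,0,0,0,0,0]

```text
time_s: 6.6
tcp_pos: [0.5831, 0.1993, 0.0265]
eef_rot: [-180.0, -0.0, -96.1]
contact_force: [1.3, -4.9, 1.3]
gripper_width: 0.0876
```

Run:
```python
from h import *
log();p,Q,s=pose();print(tolip(p),p)
for n in("top","scene"):
    c=cap(n); cv2.imwrite(f"pics/{n}3.png",cv2.resize(c["pixels"][130:290,220:380] if n=="top" else c["pixels"][120:280,260:480],None,fx=3.5,fy=3.5,interpolation=cv2.INTER_CUBIC))
```

```text
[-0.10197417 -0.02362788] [0.58310351 0.19925143 0.02648428]
```

View pics/scene3.png

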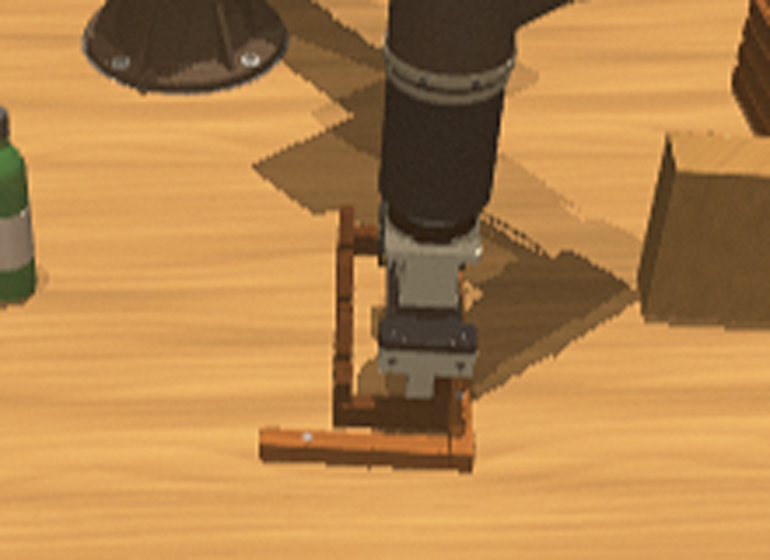

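Request:
apply_moves:
  slide:
    - [0,-0.05,0]
    - [0,-0.05,0]
    - [0,-0.04,0]
    - [0,-0.03,0]
    - [0,-0.02,0]
    - [0,0,0]
  turn:
    - [0,0,0]
    - [0,0,0]
    - [0,0,0]
    - [0,0,0]
    - [0,0,0]
    - [0,0,0]
  jaw: [0,0,0,0,0,0]

```text
time_s: 7.3
tcp_pos: [0.6002, 0.1974, 0.0264]
eef_rot: [179.9, -0.0, -96.1]
contact_force: [-4.1, -2.0, 4.0]
gripper_width: 0.0875
```

Request:
apply_moves:
  slide:
    - [0,-0.015,0]
    - [0,-0.01,0]
    - [0,0,0]
  turn:
    - [0,0,0]
    - [0,0,0]
    - [0,0,0]
  jaw: [0,0,0]

```text
time_s: 7.6
tcp_pos: [0.6025, 0.1972, 0.0264]
eef_rot: [179.9, -0.0, -96.1]
contact_force: [-6.0, -1.7, 3.3]
gripper_width: 0.0877
```

Request:
apply_moves:
  slide:
    - [0,-0.015,0]
    - [0,-0.01,0]
    - [0,0,0]
  turn:
    - [0,0,0]
    - [0,0,0]
    - [0,0,0]
  jaw: [0,0,0]

```text
time_s: 7.9
tcp_pos: [0.6049, 0.1969, 0.0264]
eef_rot: [179.9, -0.0, -96.1]
contact_force: [-5.7, -1.4, 2.8]
gripper_width: 0.0877
```

Run:
```python
from h import *
log();p,Q,s=pose();print(tolip(p),p,s["contact_force"])
for n in("top","scene"):
    c=cap(n); cv2.imwrite(f"pics/{n}4.png",cv2.resize(c["pixels"][130:290,220:380] if n=="top" else c["pixels"][170:270,320:420],None,fx=3.5 if n=="top" else 6,fy=3.5 if n=="top" else 6,interpolation=cv2.INTER_CUBIC))
```

```text
[-0.08002089 -0.0236736 ] [0.60492969 0.19689216 0.02640159] [-5.69230884 -1.37100855  2.75081122]
```

View pics/scene4.png

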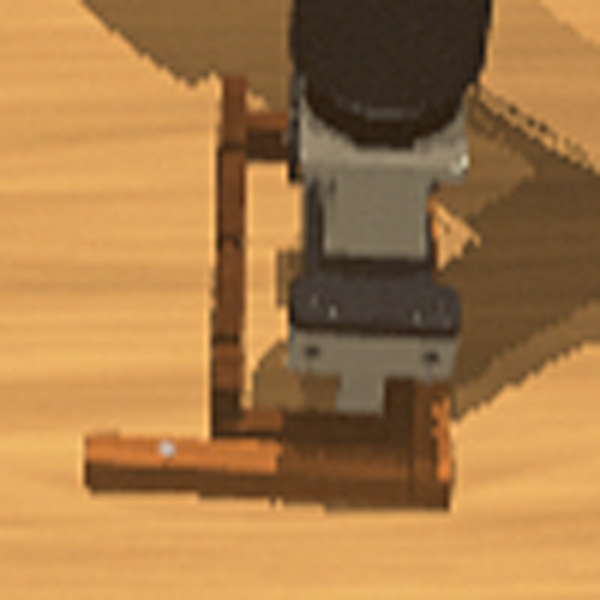

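Request:
apply_moves:
  slide:
    - [0,-0.015,0]
    - [0,-0.01,0]
    - [0,0,0]
  turn:
    - [0,0,0]
    - [0,0,0]
    - [0,0,0]
  jaw: [0,0,0]

```text
time_s: 8.3
tcp_pos: [0.6074, 0.1966, 0.0264]
eef_rot: [179.9, -0.0, -96.1]
contact_force: [-5.2, -2.0, 4.3]
gripper_width: 0.0877
```

Request:
apply_moves:
  slide:
    - [0,-0.015,0]
    - [0,0,0]
  turn:
    - [0,0,0]
    - [0,0,0]
  jaw: [0,0]

```text
time_s: 8.5
tcp_pos: [0.6087, 0.1965, 0.0264]
eef_rot: [179.9, -0.0, -96.1]
contact_force: [-6.7, -0.7, 3.9]
gripper_width: 0.0872
```

Request:
apply_moves:
  slide:
    - [0,-0.015,0]
    - [0,-0.01,0]
    - [0,0,0]
  turn:
    - [0,0,0]
    - [0,0,0]
    - [0,0,0]
  jaw: [0,0,0]

```text
time_s: 8.8
tcp_pos: [0.6089, 0.1964, 0.0265]
eef_rot: [179.7, -0.1, -96.1]
contact_force: [-17.8, 2.6, 12.8]
gripper_width: 0.0878
```

Request:
apply_moves:
  slide:
    - [0,-0.015,0]
    - [0,0,0]
  turn:
    - [0,0,0]
    - [0,0,0]
  jaw: [0,0]

```text
time_s: 9.0
tcp_pos: [0.609, 0.1964, 0.0266]
eef_rot: [179.6, -0.1, -96.1]
contact_force: [-23.7, 4.8, 17.0]
gripper_width: 0.0872
```

Request:
apply_moves:
  slide:
    - [0,0.1,0]
    - [-0.02,0,0]
    - [-0.01,0,0]
    - [0,0,0]
  turn:
    - [0,0,0]
    - [0,0,0]
    - [0,0,0]
    - [0,0,0]
  jaw: [0,0,0,0]

```text
time_s: 9.4
tcp_pos: [0.6033, 0.1973, 0.0269]
eef_rot: [179.9, -0.2, -96.1]
contact_force: [-1.7, -13.6, 9.1]
gripper_width: 0.0873
```

Request:
apply_moves:
  slide:
    - [0.1,0,0]
    - [0.1,0,0]
    - [0,0,-0.3]
    - [0,0,-0.4]
    - [0,0,-0.4]
    - [0,0,-0.4]
    - [0,0,-0.4]
    - [0,0,-0.4]
  turn:
    - [0,0,0]
    - [0,0,0]
    - [0,0,0]
    - [0,0,0]
    - [0,0,0]
    - [0,0,0]
    - [0,0,0]
    - [0,0,0]
  jaw: [0,0,0,0,0,0,0,0]

```text
time_s: 10.2
tcp_pos: [0.602, 0.1804, 0.2586]
eef_rot: [-179.9, 0.1, -96.1]
contact_force: [0.5, 0.2, -1.0]
gripper_width: 0.0875
```

Run:
```python
from h import *
log()
plan([.54,-.48,.33],[180,0,-70])
```

```text
n 14
slide [[0.474,-0.006,-0.052],[0.474,0.009,-0.052],[0.473,0.024,-0.052],[0.472,0.04,-0.052],[0.47,0.055,-0.052],[0.468,0.071,-0.052],[0.466,0.086,-0.052],[0.463,0.101,-0.051]] 
turn [[0.0,0.0,-0.022],[0.0,0.0,-0.022],[0.0,0.0,-0.022],[0.0,0.0,-0.022],[0.0,0.0,-0.022],[0.0,0.0,-0.022],[0.0,0.0,-0.022],[0.0,0.0,-0.022]]
slide [[0.459,0.116,-0.051],[0.455,0.131,-0.051],[0.451,0.146,-0.051],[0.446,0.16,-0.051],[0.44,0.175,-0.051],[0.434,0.189,-0.051]] 
turn [[0.0,0.0,-0.022],[0.0,0.0,-0.022],[0.0,0.0,-0.022],[0.0,0.0,-0.022],[0.0,0.0,-0.022],[0.0,0.0,-0.022]]
```

Request:
apply_moves:
  slide:
    - [0.47,0,-0.05]
    - [0.47,0.01,-0.05]
    - [0.47,0.02,-0.05]
    - [0.47,0.04,-0.05]
    - [0.47,0.05,-0.05]
    - [0.47,0.07,-0.05]
    - [0.47,0.09,-0.05]
    - [0.46,0.1,-0.05]
  turn:
    - [0,0,-0.022]
    - [0,0,-0.022]
    - [0,0,-0.022]
    - [0,0,-0.022]
    - [0,0,-0.022]
    - [0,0,-0.022]
    - [0,0,-0.022]
    - [0,0,-0.022]
  jaw: [0,0,0,0,0,0,0,0]

```text
time_s: 11.0
tcp_pos: [0.567, -0.1979, 0.2971]
eef_rot: [-179.9, 0.0, -80.9]
contact_force: [1.4, 0.5, -0.2]
gripper_width: 0.0879
```

Request:
apply_moves:
  slide:
    - [0.46,0.12,-0.05]
    - [0.46,0.13,-0.05]
    - [0.45,0.15,-0.05]
    - [0.45,0.16,-0.05]
    - [0.44,0.18,-0.05]
    - [0.43,0.19,-0.05]
    - [0,0,0]
    - [0,0,0]
  turn:
    - [0,0,-0.022]
    - [0,0,-0.022]
    - [0,0,-0.022]
    - [0,0,-0.022]
    - [0,0,-0.022]
    - [0,0,-0.022]
    - [0,0,0]
    - [0,0,0]
  jaw: [0,0,0,0,0,0,0,0]

```text
time_s: 11.8
tcp_pos: [0.54, -0.4814, 0.3256]
eef_rot: [-180.0, 0.0, -69.8]
contact_force: [-0.0, 1.3, -0.4]
gripper_width: 0.0873
```

```bash
cat >> h.py <<'E'
def check(c,lip0=None):
    W,roi,z0=lipcradle(c); x,y,z=[W[...,i] for i in range(3)]
    p=W[roi&(z>0.012)&(z<0.2)]; lp=np.c_[[tolip(q) for q in p[:,:2]]]
    k=(lp[:,0]>-.35)&(lp[:,0]<.05)&(lp[:,1]>-.2)&(lp[:,1]<.05)
    return p[k],lp[k]
E
python3 - <<'E'
from h import *
log();print(pose()[2]['joints'],pose()[2]['tcp_pos'],pose()[2]['eef_rot'])
c=cap("top"); np.savez("top5.npz",**c)
cv2.imwrite("pics/top5.png",c["pixels"])
cv2.imwrite("pics/top5c.png",cv2.resize(c["pixels"][140:260,220:340],None,fx=5,fy=5,interpolation=cv2.INTER_CUBIC))
p,lp=check(c)
hi=p[:,2]>.031
print("cradle hi pts",fit_rect(lp[hi]))
allr=fit_rect(lp); print("all",allr)
for t in (.03,.034): 
    a=lp[p[:,2]>t]; print(a.min(0),a.max(0),np.percentile(a,[1,99],axis=0))
c=cap("scene"); cv2.imwrite("pics/scene5.png",c["pixels"])
E
```

```text
[-2.63588664e+01  2.33230816e+01  1.56974665e+01 -3.40180260e-02
 -8.23782887e+01  4.65576636e+01] [ 0.54004695 -0.48141459  0.32556813] [-1.79978204e+02  2.60201633e-02 -6.98057109e+01]
cradle hi pts ((-127.4211654663086, -48.7391357421875), (252.09384155273438, 98.71463775634766), 0.14464068412780762)
all ((-139.3030242919922, -69.7052993774414), (319.6742858886719, 179.4473419189453), 0.01759331114590168)
[-0.25355701 -0.09834359] [-0.00125452  0.00057673] [[-0.2520626  -0.0978672 ]
 [-0.00375153 -0.00030578]]
[-0.25355701 -0.09834359] [-0.00125452  0.00057673] [[-0.25143836 -0.09786093]
 [-0.00408583 -0.00029398]]
```

View pics/top5c.png

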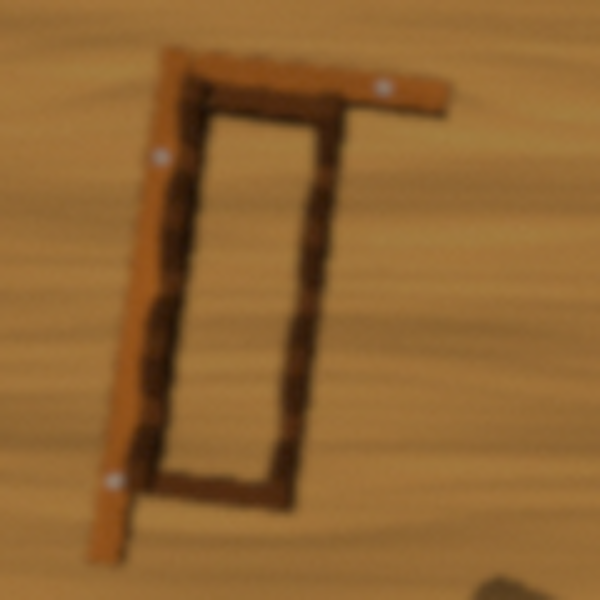

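View pics/scene5.png

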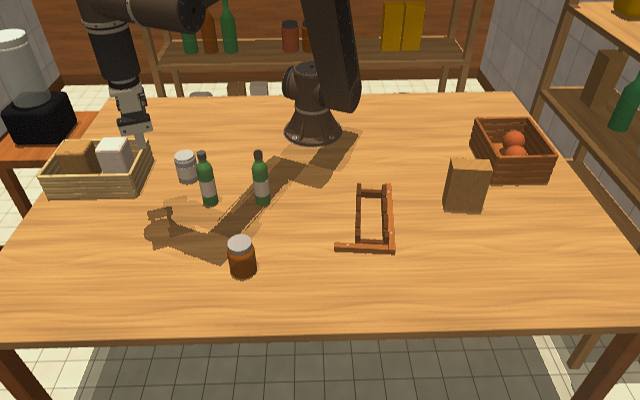

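Request:
apply_moves:
  slide:
    - [0,0,0]
    - [0,0,0]
    - [0,0,0]
    - [0,0,0]
  turn:
    - [0,-0.09,0]
    - [0,-0.09,0]
    - [0,-0.09,0]
    - [0,-0.08,0]
  jaw: [0,0,0,0]

```text
time_s: 12.3
tcp_pos: [0.5412, -0.4787, 0.3277]
eef_rot: [-179.9, 30.3, -69.4]
contact_force: [1.1, -0.3, 0.2]
gripper_width: 0.0878
```

```bash
python3 -c "
from h import *
log();s=pose()[2];print(s['joints'],s['tcp_pos'],s['eef_rot'])"
```

```text
[ -35.34051315   41.94947197   49.2975682   -19.47376392 -121.5825311
   49.17679334] [ 0.54124765 -0.47873438  0.32774333] [-179.91427158   30.28336965  -69.44626816]
```

Request:
apply_moves:
  slide:
    - [0,0,0]
    - [0,0,0]
    - [0,0,0]
    - [0,0,0]
  turn:
    - [0,-0.09,0]
    - [0,-0.09,0]
    - [0,-0.09,0]
    - [0,-0.08,0]
  jaw: [0,0,0,0]

```text
time_s: 12.7
tcp_pos: [0.5302, -0.4665, 0.317]
eef_rot: [179.7, 60.7, -70.0]
contact_force: [1.0, -0.6, -1.5]
gripper_width: 0.0875
```

```bash
python3 -c "
from h import *
log();s=pose()[2];print(s['joints'],s['tcp_pos'],s['eef_rot'])"
```

```text
[ -43.57906349   56.75167714   71.36419818  -54.31714203 -151.86564488
   25.5618591 ] [ 0.53018103 -0.46647712  0.31696461] [179.69939578  60.74934032 -69.96280383]
```

```bash
cat > kin.py <<'E'
from h import *
from scipy.optimize import least_squares
def load():
    D=[json.loads(l) for l in open("log.jsonl")]; return D
def rot(ax,d): return R.from_euler(ax,d,degrees=True)
def fk(j,q,s4,s6,full=False):
    # q: p1(3) p2(2:x,z) p3(3) p5(x,y,z) tooldist, tool rotvec(3)
    A=rot('z',j[0]); p=A.apply(q[0:3])
    A=A*rot('y',j[1]); p2=p; p=p+A.apply([q[3],0,q[4]]); pe=p
    A=A*rot('y',-j[2]); p=p+A.apply(q[5:8]); pw=p
    A=A*rot('x',s4*j[3])*rot('y',-j[4]); 
    A=A*rot('x',s6*j[5]); p=p+A.apply(q[8:11]); A=A*R.from_rotvec(q[11:14])
    return (p,A,pe,pw) if full else (p,A)
def res(q,D,s4,s6):
    o=[]
    for j,t,e in D:
        p,A=fk(j,q,s4,s6); T=R.from_euler('xyz',e,degrees=True)
        o+=list((p-t)*1000)+list((A.inv()*T).as_rotvec()*300)
    return np.array(o+list((q[[5,8,9,10]]-[.4,.3,0,0])*.01))
def fit():
    D=load(); best=None
    for s4 in(1,-1):
        for s6 in(1,-1):
            q0=np.array([0,-.19,.35,0,.45,.4,0,.0,.3,0,0]+list(rot('y',90).as_rotvec()))
            for rz in(0,90,180,-90):
                q=q0.copy(); q[11:14]=(rot('y',90)*rot('z',rz)).as_rotvec()
                b=least_squares(res,q,args=(D,s4,s6))
                if best is None or b.cost<best[0].cost: best=(b,s4,s6)
    return best
if __name__=="__main__":
    b,s4,s6=fit(); print(b.cost,s4,s6,len(load())); print(np.round(b.x,4)); 
    print(np.round(b.fun[:-4].reshape(-1,6),1))
    np.savez("kin.npz",q=b.x,s=[s4,s6])
E
python3 kin.py
```

```text
3285.000828304708 -1 -1 10
[ -0.0254  10.3959   0.0885   0.0506   0.5919   0.4128 -10.5414   0.0394
   0.2879  -0.0401   0.026   -1.2092   1.2092  -1.2092]
[[ -0.7   2.   -6.7  -0.   -0.   -0. ]
 [-10.4  -6.2  11.3   0.    0.   -0. ]
 [  4.3   1.2   7.9  -0.    0.   -0. ]
 [  5.2   3.8   1.6   0.    0.    0. ]
 [  1.9   0.5  -1.8  -0.    0.   -0. ]
 [  1.4  -0.3  -2.9  -0.   -0.   -0. ]
 [-16.1 -12.4  -2.8   0.   -0.    0. ]
 [ 33.9  25.1 -17.2   0.   -0.    0. ]
 [ 23.2   3.   -9.8   0.    0.    0. ]
 [-44.4 -24.2  20.3  -0.    0.   -0. ]]
```

```bash
python3 - <<'E'
s=open("kin.py").read()
s=s.replace("A=A*rot('x',s4*j[3])*rot('y',-j[4]); ","A=A*rot('x',s4*j[3]); p=p+A.apply([0,q[14],q[15]]); pw=p; A=A*rot('y',-j[4]);")
s=s.replace("(q[[5,8,9,10]]-[.4,.3,0,0])*.01","(q[[0,1,3,5,6,7,8,9,10,14,15]]-[0,-.19,0,.4,0,0,.3,0,0,0,0])*.1")
s=s.replace("rot('y',90).as_rotvec()))\n","rot('y',90).as_rotvec())+[0,0])\n").replace("b.fun[:-4]","b.fun[:-11]")
open("kin.py","w").write(s)
E
python3 kin.py
```

```text
0.00031491717821885667 -1 -1 10
[-0.     -0.095   0.1988  0.      0.6016  0.4636  0.095   0.      0.364
 -0.      0.     -1.2092  1.2092 -1.2092 -0.1918 -0.    ]
[[-0.  0. -0. -0. -0. -0.]
 [ 0.  0.  0.  0.  0. -0.]
 [ 0.  0.  0. -0.  0. -0.]
 [ 0.  0. -0.  0.  0.  0.]
 [-0. -0. -0. -0.  0. -0.]
 [-0. -0. -0. -0. -0.  0.]
 [-0. -0. -0.  0. -0.  0.]
 [ 0.  0. -0.  0.  0.  0.]
 [ 0. -0. -0.  0.  0.  0.]
 [-0. -0.  0.  0.  0.  0.]]
```

```bash
cat > ik.py <<'E'
from kin import *
k=np.load("kin.npz"); KQ=k["q"]; S4,S6=k["s"]
LO=np.array([-176.03,-82.01,-58.28,-173.87,-174.79,-.11])
LO=np.array([-176.03,-82.01,-58.28,-173.87,-174.79,-173.66]); HI=np.array([176.03,121.73,71.71,95.51,-.11,173.66])
rng=np.random.default_rng(0)
def ik(tp,T,j0,tries=0):
    def f(j):
        p,A=fk(j,KQ,S4,S6); return np.r_[(p-tp)*1000,(A.inv()*T).as_rotvec()*300]
    best=None
    for t in range(tries+1):
        s=np.clip(j0,LO+1,HI-1) if t==0 else rng.uniform(LO+2,HI-2)
        b=least_squares(f,s,bounds=(LO,HI),x_scale=20,max_nfev=60)
        if b.cost<1e-3: return b.x
    return None
def pose_of(axispt,pitch,yaw):
    T=R.from_euler('xyz',[180,pitch,yaw],degrees=True); return np.array(axispt)+.005*T.apply([0,0,1]),T
NOTCH={1:(-.206,-.049),2:(-.128,-.049),3:(-.05,-.049)}
B={1:(.4506,-.1759),2:(.446,-.3512)}
E
cat > scan.py <<'E'
from ik import *
import sys
jn=np.array([-20,25,10,-5,-80,30.])
print("final")
for n in(1,3):
  for pit in(-60,-45,-30,-15,0,15,30,45,60):
    for yaw in(-96.05,83.95):
      p=lipw(*NOTCH[n],.061); tp,T=pose_of(p,pit,yaw); j=ik(tp,T,jn+[45,0,0,0,0,0],4)
      print(n,pit,yaw,None if j is None else np.round(j))
print("initial")
for b in(2,1):
  for pit in(90,75,60,45,30,-30,-45,-60,-75,-90):
    ok=[]
    for yaw in range(-180,180,20):
      tp,T=pose_of((*B[b],.08),pit,yaw); j=ik(tp,T,jn,2)
      if j is not None: ok.append((yaw,*np.round(j).astype(int)))
    print(b,pit,ok)
E
time python3 scan.py
```

```text
final
1 -60 -96.05 [ 59.  45. -20.  22. -84. -79.]
1 -60 83.95 [  -7.   31.  -21.  -69.  -68. -132.]
1 -45 -96.05 [ 57.  36. -24.  20. -73. -76.]
1 -45 83.95 [   4.   22.  -22.  -59.  -54. -150.]
1 -30 -96.05 [ 54.  28. -28.  17. -61. -71.]
1 -30 83.95 None
1 -15 -96.05 [ 49.  22. -32.  11. -50. -64.]
1 -15 83.95 [ 34.  15. -30. -19. -37. 155.]
1 0 -96.05 [ 43.  17. -33.   0. -40. -49.]
1 0 83.95 [ 43.  17. -33.  -0. -40. 131.]
1 15 -96.05 [ 34.  15. -30. -19. -37. -25.]
1 15 83.95 [ 49.  22. -32.  11. -50. 116.]
1 30 -96.05 [ 19.  17. -25. -42. -43.   5.]
1 30 83.95 [ 54.  28. -28.  17. -61. 109.]
1 45 -96.05 [  4.  22. -22. -59. -54.  30.]
1 45 83.95 [ 57.  36. -24.  20. -73. 104.]
1 60 -96.05 [ -7.  31. -21. -69. -68.  48.]
1 60 83.95 [ 59.  45. -20.  22. -84. 101.]
3 -60 -96.05 [ 47.  51.  -6.  31. -87. -71.]
3 -60 83.95 [  -6.   38.   -2.  -66.  -71. -144.]
3 -45 -96.05 [ 45.  44. -10.  27. -76. -67.]
3 -45 83.95 None
3 -30 -96.05 [ 42.  37. -13.  22. -65. -62.]
3 -30 83.95 None
3 -15 -96.05 [ 38.  32. -15.  13. -55. -52.]
3 -15 83.95 [ 24.  26. -11. -18. -46. 162.]
3 0 -96.05 [
[... 25252 characters left out ...]
0), np.int64(54), np.int64(-33), np.int64(-90), np.int64(-90), np.int64(-93)), (40, np.int64(-62), np.int64(51), np.int64(-20), np.int64(-79), np.int64(-94), np.int64(-109)), (60, np.int64(-54), np.int64(52), np.int64(-8), np.int64(-69), np.int64(-102), np.int64(-118)), (100, np.int64(-37), np.int64(58), np.int64(13), np.int64(-53), np.int64(-121), np.int64(-124)), (120, np.int64(-28), np.int64(61), np.int64(19), np.int64(-43), np.int64(-129), np.int64(-121)), (140, np.int64(-18), np.int64(64), np.int64(21), np.int64(-31), np.int64(-133), np.int64(-112)), (160, np.int64(-8), np.int64(65), np.int64(18), np.int64(-16), np.int64(-132), np.int64(-101))]
real	0m26.480s
user	0m26.973s
sys	0m0.112s
```

```bash
cat >> ik.py <<'E'
def pathcheck(tp,T,n=8,verbose=True):
    p,Q,s=pose(); j=np.array(s["joints"]); rv=(Q.inv()*T).as_rotvec(); J=[j]
    for i in range(1,n+1):
        jj=ik(p+(tp-p)*i/n,Q*R.from_rotvec(rv*i/n),J[-1])
        if jj is None: print("IK fail at",i,"/",n); return
        J.append(jj)
    J=np.array(J); print("path end",np.round(J[-1],1),"max step",np.round(np.abs(np.diff(J,axis=0)).max(0),1))
E
python3 - <<'E'
from ik import *
tp,T=pose_of((*B[2],.08),60,-70); pre=tp-.13*T.apply([0,0,1])
print(tp,pre); pathcheck(pre,T); plan(pre,T)
E
```

```text
[ 0.44451901 -0.34713101  0.0775    ] [ 0.48302477 -0.45292471  0.1425    ]
path end [ -41.9   57.6   45.6  -32.1 -130.    53.1] max step [0.6 0.4 4.3 5.2 3.1 5.7]
n 4
slide [[0.345,0.098,0.277],[0.344,0.098,0.278],[0.343,0.098,0.279],[0.343,0.099,0.28]] 
turn [[0.001,0.002,0.0],[0.001,0.002,0.0],[0.001,0.002,0.0],[0.001,0.002,0.0]]
```

Request:
apply_moves:
  slide:
    - [0.34,0.1,0.28]
    - [0.34,0.1,0.28]
    - [0.34,0.1,0.28]
    - [0.34,0.1,0.28]
    - [0,0,0]
    - [0,0,0]
  turn:
    - [0,0.002,0]
    - [0,0.002,0]
    - [0,0.002,0]
    - [0,0,0]
    - [0,0,0]
    - [0,0,0]
  jaw: [0,0,0,0,0,0]

```text
time_s: 13.3
tcp_pos: [0.4844, -0.455, 0.148]
eef_rot: [-179.8, 59.4, -69.7]
contact_force: [0.2, -0.0, 1.6]
gripper_width: 0.0877
```

Run:
```python
from ik import *
log(); tp,T=pose_of((*B[2],.08),60,-70); p,Q,s=pose(); print(p,s["eef_rot"]); pathcheck(tp,T); plan(tp,T)
c=cap("wrist"); cv2.imwrite("pics/w6.png",c["pixels"])
c=cap("scene"); cv2.imwrite("pics/s6.png",cv2.resize(c["pixels"][100:250,60:340],None,fx=2.8,fy=2.8))
```

```text
[ 0.48443604 -0.45504294  0.14795246] [-179.8485077    59.41642084  -69.67301873]
path end [ -38.1   52.    22.7  -30.  -113.4   59.8] max step [0.5 0.9 3.5 0.6 2.4 1.2]
n 3
slide [[0.007,0.001,0.45],[0.009,0.001,0.45],[0.01,0.002,0.45]] 
turn [[0.001,-0.002,0.001],[0.001,-0.002,0.001],[0.001,-0.002,0.001]]
```

View pics/w6.png

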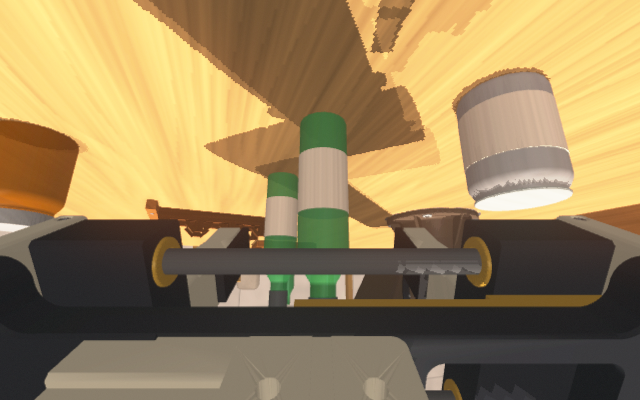

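View pics/s6.png

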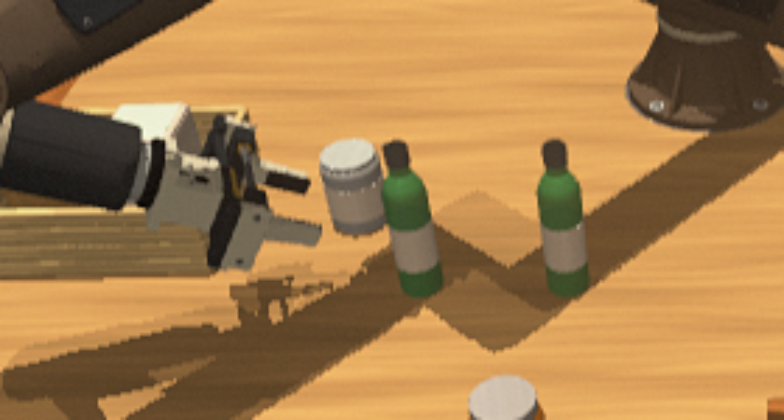

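Request:
apply_moves:
  slide:
    - [0.01,0,0.45]
    - [0.01,0,0.45]
    - [0.01,0,0.4]
    - [0,0,0.05]
    - [0,0,0]
  turn:
    - [0,-0.002,0]
    - [0,-0.002,0]
    - [0,-0.002,0]
    - [0,0,0]
    - [0,0,0]
  jaw: [0,0,0,0,0]

```text
time_s: 13.9
tcp_pos: [0.4456, -0.348, 0.0783]
eef_rot: [-179.5, 59.7, -69.4]
contact_force: [0.8, -0.3, 1.2]
gripper_width: 0.0874
```

Run:
```python
from ik import *
log(); tp,T=pose_of((*B[2],.08),60,-70); p,Q,s=pose(); print(p,tp,s["eef_rot"],s["contact_force"])
c=cap("scene"); cv2.imwrite("pics/s7.png",cv2.resize(c["pixels"][100:250,60:340],None,fx=2.8,fy=2.8))
```

```text
[ 0.4456289  -0.34802187  0.07834635] [ 0.44451901 -0.34713101  0.0775    ] [-179.53604331   59.71053352  -69.41576054] [ 0.76181042 -0.31787024  1.17431318]
```

View pics/s7.png

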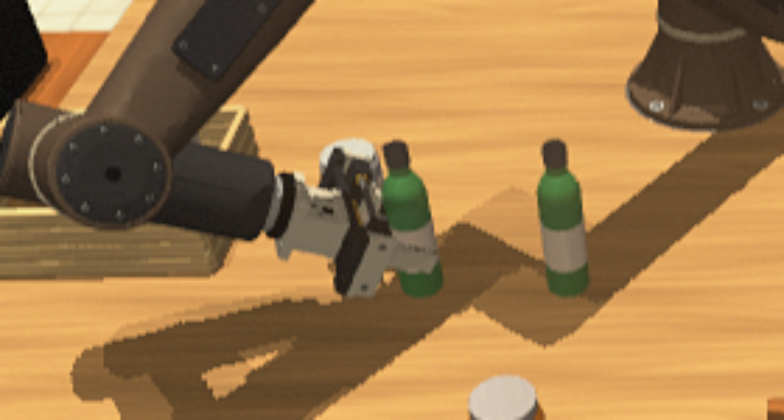

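Request:
apply_moves:
  slide:
    - [0,0,0]
    - [0,0,0]
    - [0,0,0]
    - [0,0,0]
    - [0,0,0]
    - [0,0,0]
    - [0,0,0]
    - [0,0,0]
  turn:
    - [0,0,0]
    - [0,0,0]
    - [0,0,0]
    - [0,0,0]
    - [0,0,0]
    - [0,0,0]
    - [0,0,0]
    - [0,0,0]
  jaw: [0.3,0.5,0.6,0.8,1,1,1,1]
  newtons: 35

```text
time_s: 14.75
tcp_pos: [0.4441, -0.348, 0.0761]
eef_rot: [-179.8, 59.9, -69.7]
contact_force: [-1.2, -0.7, 0.3]
gripper_width: 0.0489
```

```bash
cat >> ik.py <<'E'
def seq(targets):
    p,Q,s=pose(); j=np.array(s["joints"])
    for tp,T in targets:
        tp=np.array(tp); rv=(Q.inv()*T).as_rotvec(); n=max(1,int(np.ceil(np.linalg.norm(tp-p)/.048)),int(np.ceil(np.linalg.norm(rv)/.147)))
        J=[j];ok=True
        for i in range(1,n+1):
            jj=ik(p+(tp-p)*i/n,Q*R.from_rotvec(rv*i/n),J[-1])
            if jj is None: print("IK fail",i,n); ok=False; break
            J.append(jj)
        if not ok: return
        J=np.array(J); print("n",n,np.round(tp,3),"end",np.round(J[-1]),"maxspd deg/s",np.round(np.abs(np.diff(J,axis=0)).max(0)*10))
        plan(tp,T,p,Q.as_euler('xyz',degrees=True),rnd=2 if False else 3)
        p,Q,j=tp,T,J[-1]
def E(p,pitch,yaw): return (np.array(p),R.from_euler('xyz',[180,pitch,yaw],degrees=True))
def place(n,s,z,pitch=-30,yaw=-96.05):
    x,y=NOTCH[n]; return pose_of(lipw(x,y+(s-.07),z),pitch,yaw)
E
python3 - <<'E'
from ik import *
log()
p,Q,s=pose()
a=p+[0,0,.06]; 
seq([(a,Q),E([.46,-.36,.27],45,-70),E([.50,-.30,.36],15,-78),(place(3,.0786,.061+.15))])
E
```

```text
n 2 [ 0.444 -0.348  0.136] end [ -38.   48.   24.  -31. -118.   57.] maxspd deg/s [ 1. 19.  8.  6. 23. 14.]
n 2
slide [[-0.26,-0.001,-0.15],[-0.26,-0.001,-0.15]] 
turn [[0.0,0.0,0.0],[0.0,0.0,0.0]]
n 3 [ 0.46 -0.36  0.27] end [ -36.   36.   27.  -27. -118.   51.] maxspd deg/s [10. 46. 14. 15.  3. 21.]
n 3
slide [[-0.358,-0.037,-0.272],[-0.333,-0.037,-0.302],[-0.306,-0.036,-0.33]] 
turn [[0.0,0.058,0.001],[0.0,0.058,0.001],[0.0,0.058,0.001]]
n 4 [ 0.5  -0.3   0.36] end [-20.  16.  13. -13. -95.  32.] maxspd deg/s [48. 54. 36. 46. 58. 60.]
n 4
slide [[-0.235,-0.145,-0.084],[-0.226,-0.14,-0.111],[-0.214,-0.135,-0.138],[-0.199,-0.132,-0.162]] 
turn [[0.012,0.087,0.02],[0.012,0.087,0.02],[0.012,0.087,0.02],[0.012,0.087,0.02]]
n 11 [0.633 0.175 0.207] end [ 43.  30.  -4.  20. -81. -56.] maxspd deg/s [73. 49. 61. 39. 61. 98.]
n 11
slide [[-0.347,-0.208,0.237],[-0.369,-0.198,0.211],[-0.389,-0.188,0.184],[-0.406,-0.177,0.155],[-0.421,-0.165,0.125],[-0.433,-0.153,0.094],[-0.443,-0.141,0.062],[-0.45,-0.128,0.03]] 
turn [[-0.003,0.047,0.019],[-0.003,0.047,0.019],[-0.003,0.047,0.019],[-0.003,0.047,0.019],[-0.003,0.047,0.019],[-0.003,0.047,0.019],[-0.003,0.047,0.019],[-0.003,0.047,0.019]]
slide [[-0.455,-0.115,-0.002],[-0.457,-0.102,-0.035],[-0.456,-0.088,-0.068]] 
turn [[-0.003,0.047,0.019],[-0.003,0.047,0.019],[-0.003,0.047,0.019]]
```

Request:
apply_moves:
  slide:
    - [-0.13,0,-0.08]
    - [-0.26,0,-0.15]
    - [-0.13,0,-0.08]
    - [0,0,0]
  turn:
    - [0,0,0]
    - [0,0,0]
    - [0,0,0]
    - [0,0,0]
  jaw: [1,1,1,1]

```text
time_s: 15.15
tcp_pos: [0.4453, -0.3497, 0.1397]
eef_rot: [-179.4, 59.6, -69.3]
contact_force: [0.5, 0.2, -1.5]
gripper_width: 0.0492
```

Run:
```python
from ik import *
log(); p,Q,s=pose(); print(p,s["eef_rot"],s["contact_force"],s["gripper_width"])
c=cap("scene"); cv2.imwrite("pics/s8.png",cv2.resize(c["pixels"][100:250,60:340],None,fx=2.8,fy=2.8))
```

```text
[ 0.44534527 -0.34965493  0.13965195] [-179.38367301   59.55791479  -69.33627926] [ 0.52541633  0.17069098 -1.49983276] 0.0491820326506064
```

View pics/s8.png

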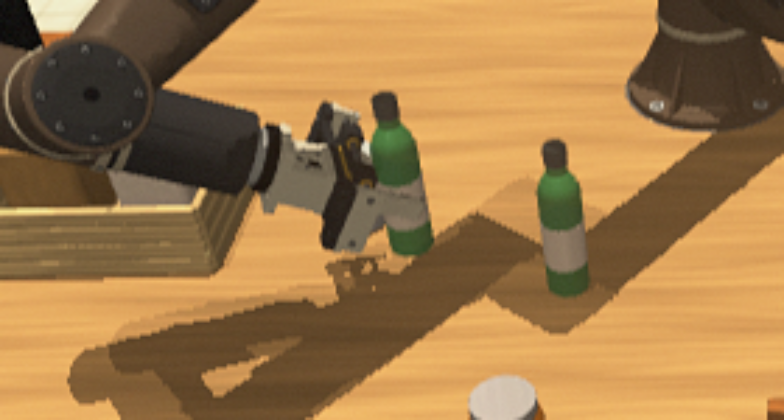

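Bottle held and lifted, still upright. Continue.

Request:
apply_moves:
  slide:
    - [-0.35,-0.04,-0.27]
    - [-0.33,-0.04,-0.3]
    - [-0.31,-0.04,-0.33]
    - [-0.23,-0.14,-0.08]
    - [-0.23,-0.14,-0.11]
    - [-0.21,-0.13,-0.14]
    - [-0.2,-0.13,-0.16]
    - [0,0,0]
  turn:
    - [0,0.058,0]
    - [0,0.058,0]
    - [0,0.058,0]
    - [0.012,0.087,0.02]
    - [0.012,0.087,0.02]
    - [0.012,0.087,0.02]
    - [0.012,0.087,0.02]
    - [0,0,0]
  jaw: [1,1,1,1,1,1,1,1]

```text
time_s: 16.0
tcp_pos: [0.5004, -0.2976, 0.3653]
eef_rot: [-179.2, 14.5, -77.4]
contact_force: [-0.3, 0.9, -1.7]
gripper_width: 0.0491
```

Run:
```python
from ik import *
log(); p,Q,s=pose(); print(p,s["eef_rot"],s["contact_force"],s["gripper_width"])
seq([(place(3,.0786,.061+.15))])
c=cap("scene"); cv2.imwrite("pics/s9.png",c["pixels"])
```

```text
[ 0.50039929 -0.29761548  0.3652766 ] [-179.20725519   14.45188716  -77.36344181] [-0.27842187  0.89479385 -1.69041132] 0.04905937836360835
n 11 [0.633 0.175 0.207] end [ 43.  30.  -4.  20. -81. -56.] maxspd deg/s [73. 49. 61. 40. 61. 98.]
n 11
slide [[-0.344,-0.208,0.24],[-0.366,-0.199,0.215],[-0.386,-0.189,0.187],[-0.404,-0.178,0.158],[-0.419,-0.166,0.129],[-0.431,-0.154,0.098],[-0.442,-0.142,0.067],[-0.449,-0.129,0.035]] 
turn [[-0.004,0.047,0.02],[-0.004,0.047,0.02],[-0.004,0.047,0.02],[-0.004,0.047,0.02],[-0.004,0.047,0.02],[-0.004,0.047,0.02],[-0.004,0.047,0.02],[-0.004,0.047,0.02]]
slide [[-0.454,-0.116,0.002],[-0.456,-0.102,-0.03],[-0.456,-0.088,-0.063]] 
turn [[-0.004,0.047,0.02],[-0.004,0.047,0.02],[-0.004,0.047,0.02]]
```

View pics/s9.png

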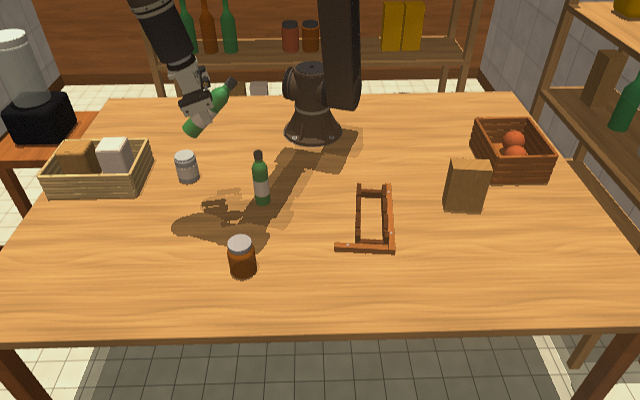

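Request:
apply_moves:
  slide:
    - [-0.34,-0.21,0.24]
    - [-0.37,-0.2,0.21]
    - [-0.39,-0.19,0.19]
    - [-0.4,-0.18,0.16]
    - [-0.42,-0.17,0.13]
    - [-0.43,-0.15,0.1]
    - [-0.44,-0.14,0.07]
    - [-0.45,-0.13,0.03]
  turn:
    - [-0.004,0.047,0.02]
    - [-0.004,0.047,0.02]
    - [-0.004,0.047,0.02]
    - [-0.004,0.047,0.02]
    - [-0.004,0.047,0.02]
    - [-0.004,0.047,0.02]
    - [-0.004,0.047,0.02]
    - [-0.004,0.047,0.02]
  jaw: [1,1,1,1,1,1,1,1]

```text
time_s: 16.85
tcp_pos: [0.5955, 0.0438, 0.2417]
eef_rot: [177.5, -17.9, -90.8]
contact_force: [2.2, -1.3, -2.1]
gripper_width: 0.0495
```

Request:
apply_moves:
  slide:
    - [-0.45,-0.12,0]
    - [-0.45,-0.1,-0.03]
    - [-0.3,-0.06,-0.04]
    - [0,0,0]
    - [0,0,0]
  turn:
    - [-0.004,0.047,0.02]
    - [-0.004,0.047,0.02]
    - [-0.004,0.047,0.02]
    - [0,0,0]
    - [0,0,0]
  jaw: [1,1,1,1,1]

```text
time_s: 17.35
tcp_pos: [0.6283, 0.156, 0.2019]
eef_rot: [178.4, -30.2, -95.7]
contact_force: [-0.1, -0.9, -2.6]
gripper_width: 0.0492
```

Run:
```python
from ik import *
log(); p,Q,s=pose(); print(p,s["eef_rot"],s["contact_force"],s["gripper_width"])
t=place(3,.0786,.061+.15); print(t[0])
seq([place(3,.0786,.061+.15),place(3,.0786,.061+.03)])
for n in("scene","top"):
    c=cap(n); np.savez(n+"10.npz",**c); cv2.imwrite(f"pics/{n}10.png",cv2.resize(c["pixels"][100:270,280:480] if n=="scene" else c["pixels"][120:280,200:400],None,fx=3.5,fy=3.5,interpolation=cv2.INTER_CUBIC))
```

```text
[0.62825109 0.15600572 0.2018698 ] [178.37057638 -30.24381752 -95.74040367] [-0.05086607 -0.85396974 -2.5568451 ] 0.04918317949390054
[0.63275698 0.17460876 0.20666987]
n 1 [0.633 0.175 0.207] end [ 43.  30.  -4.  20. -81. -56.] maxspd deg/s [13.  1.  8.  5.  0. 12.]
n 1
slide [[-0.14,-0.022,-0.138]] 
turn [[0.017,-0.003,0.003]]
n 3 [0.633 0.175 0.087] end [ 43.  36. -10.  21. -69. -60.] maxspd deg/s [ 1. 22. 26.  5. 41. 15.]
n 3
slide [[-0.2,0.0,0.346],[-0.2,0.0,0.346],[-0.2,0.0,0.346]] 
turn [[0.0,0.0,0.0],[0.0,0.0,0.0],[0.0,0.0,0.0]]
```

View pics/scene10.png

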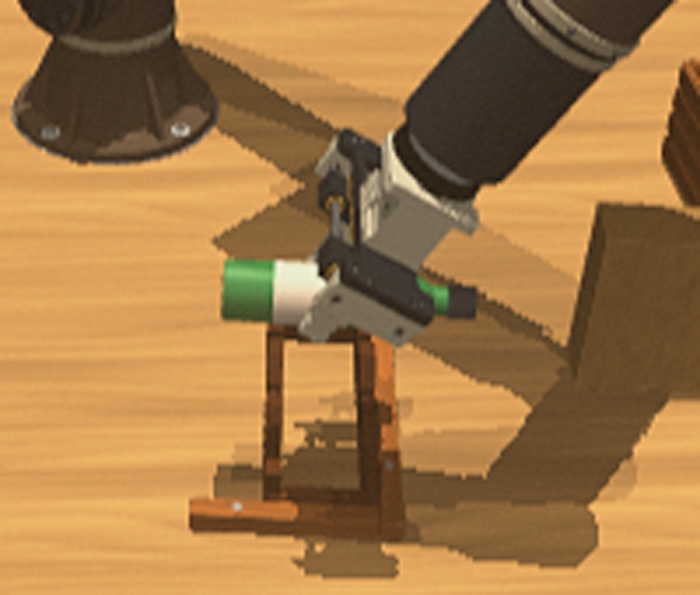

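View pics/top10.png

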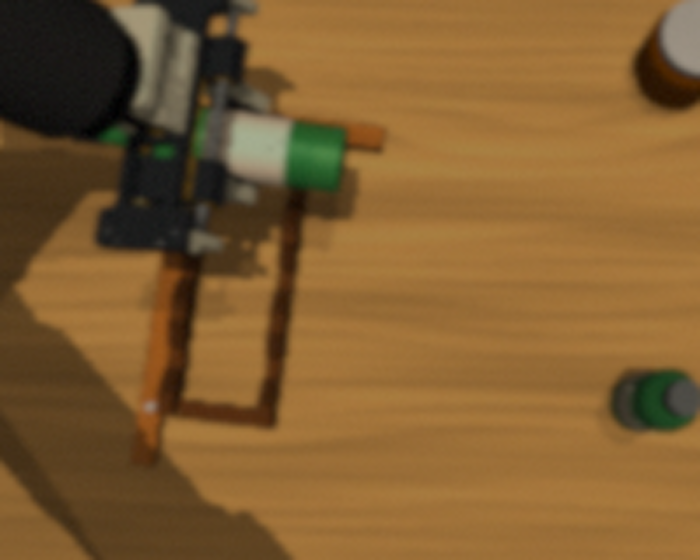

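Request:
apply_moves:
  slide:
    - [-0.14,-0.02,-0.14]
    - [-0.2,0,0.35]
    - [-0.2,0,0.35]
    - [-0.2,0,0.35]
    - [0,0,0]
    - [0,0,0]
  turn:
    - [0.017,-0.003,0.003]
    - [0,0,0]
    - [0,0,0]
    - [0,0,0]
    - [0,0,0]
    - [0,0,0]
  jaw: [1,1,1,1,1,1]

```text
time_s: 18.05
tcp_pos: [0.6348, 0.1742, 0.0922]
eef_rot: [-179.5, -29.7, -96.3]
contact_force: [0.7, 1.2, -2.0]
gripper_width: 0.0491
```

```bash
cat >> ik.py <<'E'
def bottlefit(c,zmin=.05):
    """green/label points of lying bottle"""
    W=pts(c); im=c["pixels"].astype(int); g=(im[...,1]>im[...,2]+25)&(im[...,1]>im[...,0]+15)
    return W,g
E
python3 - <<'E'
from ik import *
log(); p,Q,s=pose(); print(p,s["eef_rot"],s["contact_force"],s["gripper_width"])
t=place(3,.0786,.091); print(t[0]); seq([place(3,.0786,.061+.002)])
c=cap("top"); pp,lp=check(c); W=pts(c)
k=(pp[:,2]<.06)&(lp[:,0]<-.12)&(lp[:,1]<-.001)&(pp[:,2]>.024)&(lp[:,1]>-.105); print("cradle visible",lp[k].min(0),lp[k].max(0),fit_rect(lp[k]))
# held bottle foot part: points z>.08, lip y<-.06
x,y,z=W[...,0],W[...,1],W[...,2]
m=(z>.06)&(z<.16)&(x>.5)&(x<.75)&(y>-.05)&(y<.22)
L=np.array([tolip(q) for q in W[m][:,:2]]); Z=W[m][:,2]; k=(L[:,1]<-.07)&(L[:,1]>-.14)
print("bottle: lip x range",np.percentile(L[k,0],[1,50,99]),"y min",L[k,1].min(),"top z",np.percentile(Z[k],[50,98]))
for a,b in((-.12,-.1),(-.09,-.07)):
    kk=(L[:,1]>a)&(L[:,1]<b); print(a,(L[kk,0].min()+L[kk,0].max())/2,np.percentile(Z[kk],97))
for n in("scene",):
    c=cap(n); cv2.imwrite(f"pics/{n}11.png",cv2.resize(c["pixels"][120:270,280:480],None,fx=4,fy=4,interpolation=cv2.INTER_CUBIC))
E
```

```text
[0.63478149 0.17419483 0.09216652] [-179.5088119   -29.72039672  -96.32971848] [ 0.72363725  1.21330956 -1.95972855] 0.049130873591560334
[0.63275698 0.17460876 0.08666987]
n 1 [0.633 0.175 0.059] end [ 43.  37. -12.  21. -66. -62.] maxspd deg/s [ 1. 21. 13.  3. 28. 11.]
n 1
slide [[-0.168,0.023,0.29]] 
turn [[-0.004,0.003,-0.003]]
cradle visible [-0.25533559 -0.09802146] [-0.12123161 -0.00119619] ((-188.17431640625, -49.780426025390625), (96.66575622558594, 134.2249755859375), 89.7841567993164)
bottle: lip x range [-0.07206797 -0.0511823  -0.0238694 ] y min -0.12059414228590731 top z [0.11533909 0.1209986 ]
-0.12 -0.04790155681791769 0.12024654558869263
-0.09 -0.04800353617815575 0.12054780736298451
```

View pics/scene11.png

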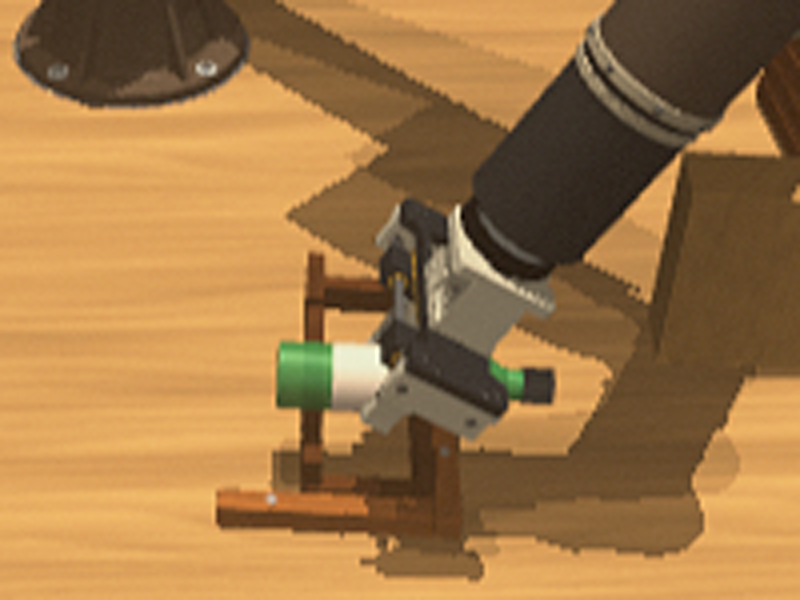

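Request:
apply_moves:
  slide:
    - [-0.07,0.02,0.12]
    - [-0.07,0,0.12]
    - [-0.02,0,0.03]
    - [0,0,0]
    - [0,0,0]
  turn:
    - [-0.004,0.003,-0.003]
    - [0,0,0]
    - [0,0,0]
    - [0,0,0]
    - [0,0,0]
  jaw: [1,1,1,1,1]

```text
time_s: 18.65
tcp_pos: [0.6323, 0.1755, 0.0589]
eef_rot: [179.9, -30.0, -96.0]
contact_force: [0.3, 0.2, -2.2]
gripper_width: 0.0491
```

Request:
apply_moves:
  slide:
    - [-0.01,0,0.013]
    - [0,0,0]
    - [0,0,0]
  turn:
    - [0,0,0]
    - [0,0,0]
    - [0,0,0]
  jaw: [1,1,1]

```text
time_s: 18.95
tcp_pos: [0.6323, 0.1756, 0.0588]
eef_rot: [180.0, -30.0, -96.0]
contact_force: [-3.1, -0.4, 5.2]
gripper_width: 0.0493
```

Request:
apply_moves:
  slide:
    - [-0.01,0,0.013]
    - [0,0,0]
    - [0,0,0]
  turn:
    - [0,0,0]
    - [0,0,0]
    - [0,0,0]
  jaw: [1,1,1]

```text
time_s: 19.25
tcp_pos: [0.6324, 0.1756, 0.0587]
eef_rot: [-180.0, -30.1, -96.0]
contact_force: [-6.9, -0.2, 12.6]
gripper_width: 0.0489
```

Request:
apply_moves:
  slide:
    - [0,0,0]
    - [0,0,0]
    - [0,0,0]
    - [0,0,0]
    - [0,0,0]
    - [0,0,0]
  turn:
    - [0,0,0]
    - [0,0,0]
    - [0,0,0]
    - [0,0,0]
    - [0,0,0]
    - [0,0,0]
  jaw: [0.4,0.36,0.3,0.25,0.2,0.2]

```text
time_s: 19.85
tcp_pos: [0.6325, 0.176, 0.0559]
eef_rot: [180.0, -30.0, -96.0]
contact_force: [1.0, -0.6, -1.0]
gripper_width: 0.0693
```

Request:
apply_moves:
  slide:
    - [0,0,-0.1]
    - [0,0,-0.2]
    - [0,0,-0.4]
    - [0,0,-0.4]
    - [0,0,-0.4]
    - [0,0,-0.4]
    - [0,0,0]
  turn:
    - [0,0,0]
    - [0,0,0]
    - [0,0,0]
    - [0,0,0]
    - [0,0,0]
    - [0,0,0]
    - [0,0,0]
  jaw: [0.2,0.2,0.2,0.2,0.2,0.2,0]

```text
time_s: 20.55
tcp_pos: [0.6445, 0.2742, 0.2268]
eef_rot: [-179.6, -29.6, -96.1]
contact_force: [0.3, -0.4, -0.2]
gripper_width: 0.0742
```

Run:
```python
from ik import *
log(); p,Q,s=pose(); print(p,s["eef_rot"],s["contact_force"],s["gripper_width"])
for n in("scene","top"):
    c=cap(n); cv2.imwrite(f"pics/{n}12.png",cv2.resize(c["pixels"][120:270,280:480] if n=="scene" else c["pixels"][120:280,200:400],None,fx=3.5,fy=3.5,interpolation=cv2.INTER_CUBIC))
```

```text
[0.64448345 0.27417491 0.22678866] [-179.55849164  -29.58624225  -96.05714496] [ 0.32986812 -0.43538426 -0.17924004] 0.07423166493626669
```

View pics/scene12.png

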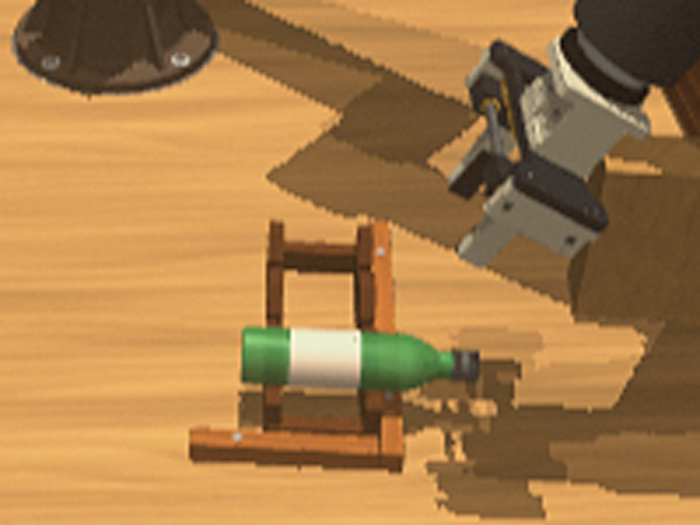

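Run:
```python
from ik import *
tp,T=pose_of((*B[1],.08),60,-70); pre=tp-.13*T.apply([0,0,1])
seq([E([.60,.05,.32],0,-88),E([.55,-.27,.30],25,-75),(pre,T)])
```

```text
n 6 [0.6  0.05 0.32] end [ 23.  11.  -2.   0. -77. -21.] maxspd deg/s [56. 52. 44. 44. 42. 81.]
n 6
slide [[0.406,0.032,0.044],[0.408,0.041,0.009],[0.406,0.051,-0.027],[0.401,0.059,-0.062],[0.392,0.068,-0.097],[0.381,0.076,-0.131]] 
turn [[0.004,-0.058,-0.015],[0.004,-0.058,-0.015],[0.004,-0.058,-0.015],[0.004,-0.058,-0.015],[0.004,-0.058,-0.015],[0.004,-0.058,-0.015]]
n 7 [ 0.55 -0.27  0.3 ] end [-21.  24.  18. -20. -98.  36.] maxspd deg/s [68. 37. 48. 37. 50. 92.]
n 7
slide [[0.454,0.087,0.029],[0.452,0.102,0.001],[0.448,0.116,-0.026],[0.442,0.131,-0.053],[0.433,0.145,-0.079],[0.423,0.159,-0.105],[0.41,0.173,-0.129]] 
turn [[-0.005,-0.041,-0.021],[-0.005,-0.041,-0.021],[-0.005,-0.041,-0.021],[-0.005,-0.041,-0.021],[-0.005,-0.041,-0.021],[-0.005,-0.041,-0.021],[-0.005,-0.041,-0.021]]
n 5 [ 0.488 -0.278  0.143] end [ -33.   46.   22.  -35. -115.   53.] maxspd deg/s [32. 50. 10. 41. 35. 39.]
n 5
slide [[0.117,0.124,0.293],[0.15,0.123,0.278],[0.182,0.122,0.259],[0.21,0.121,0.237],[0.236,0.122,0.211]] 
turn [[-0.008,-0.081,-0.009],[-0.008,-0.081,-0.009],[-0.008,-0.081,-0.009],[-0.008,-0.081,-0.009],[-0.008,-0.081,-0.009]]
```

Request:
apply_moves:
  slide:
    - [0.4,0.03,0.04]
    - [0.41,0.04,0.01]
    - [0.41,0.05,-0.03]
    - [0.4,0.06,-0.06]
    - [0.39,0.07,-0.1]
    - [0.38,0.08,-0.13]
    - [0.45,0.09,0.03]
    - [0.45,0.1,0]
  turn:
    - [0.004,-0.058,-0.015]
    - [0.004,-0.058,-0.015]
    - [0.004,-0.058,-0.015]
    - [0.004,-0.058,-0.015]
    - [0.004,-0.058,-0.015]
    - [0.004,-0.058,-0.015]
    - [-0.005,-0.041,-0.021]
    - [-0.005,-0.041,-0.021]
  jaw: [0,0,0,0,0,0,0,0]

```text
time_s: 21.45
tcp_pos: [0.5837, -0.0427, 0.3147]
eef_rot: [179.4, 7.3, -84.4]
contact_force: [1.0, -0.3, -0.0]
gripper_width: 0.0877
```

Request:
apply_moves:
  slide:
    - [0.45,0.12,-0.03]
    - [0.44,0.13,-0.05]
    - [0.43,0.15,-0.08]
    - [0.42,0.16,-0.11]
    - [0.41,0.17,-0.13]
    - [0,0,0]
  turn:
    - [-0.005,-0.041,-0.021]
    - [-0.005,-0.041,-0.021]
    - [-0.005,-0.041,-0.021]
    - [-0.005,-0.041,-0.021]
    - [-0.005,-0.041,-0.021]
    - [0,0,0]
  jaw: [0,0,0,0,0,0]

```text
time_s: 22.05
tcp_pos: [0.5454, -0.2757, 0.2964]
eef_rot: [179.3, 25.2, -75.9]
contact_force: [1.0, 0.5, 0.0]
gripper_width: 0.0875
```

Run:
```python
from ik import *
log(); p,Q,s=pose(); print(p,s["eef_rot"],s["contact_force"],s["gripper_width"])
tp,T=pose_of((*B[1],.08),60,-70); pre=tp-.13*T.apply([0,0,1]); seq([(pre,T)])
c=cap("top"); np.savez("top13.npz",**c); W=pts(c)
w=W[215:255,360:410].reshape(-1,3); w=w[(w[:,2]>.185)&(w[:,2]<.21)]; print("b1",len(w),(w.min(0)+w.max(0))/2 if len(w) else 0)
pp,lp=check(c); 
k=(pp[:,2]<.06)&(pp[:,2]>.026)&(lp[:,1]<.003)&(lp[:,0]<.003); print("cradle",lp[k].min(0),lp[k].max(0))
k=(pp[:,2]>.065); print("bottle y",lp[k][:,1].min(),lp[k][:,1].max()); 
for a,b in((-.12,-.1),(-.08,-.05),(-.03,0)):
    kk=k&(lp[:,1]>a)&(lp[:,1]<b); print((lp[kk,0].min()+lp[kk,0].max())/2,np.percentile(pp[kk,2],97))
for n in("top",):
    cv2.imwrite(f"pics/{n}13.png",c["pixels"])
```

```text
[ 0.54537936 -0.27567356  0.29643277] [179.29350453  25.15313615 -75.93300795] [1.04370047 0.47191789 0.0435727 ] 0.08753100287078384
n 5 [ 0.488 -0.278  0.143] end [ -33.   46.   22.  -35. -115.   53.] maxspd deg/s [31. 49. 10. 41. 34. 40.]
n 5
slide [[0.109,0.109,0.29],[0.142,0.108,0.276],[0.172,0.107,0.259],[0.201,0.108,0.237],[0.226,0.108,0.213]] 
turn [[-0.008,-0.081,-0.011],[-0.008,-0.081,-0.011],[-0.008,-0.081,-0.011],[-0.008,-0.081,-0.011],[-0.008,-0.081,-0.011]]
b1 100 [ 0.45069901 -0.17552082  0.19408472]
cradle [-0.25533712 -0.11977862] [1.04874409e-03 6.92668224e-05]
bottle y -0.11944850326284716 0.04970541015520651
-0.04967611677738243 0.08804432051256401
-0.050184406006606536 0.08781768080975433
-0.050120646435649265 0.08793294071066578
```

View pics/top13.png

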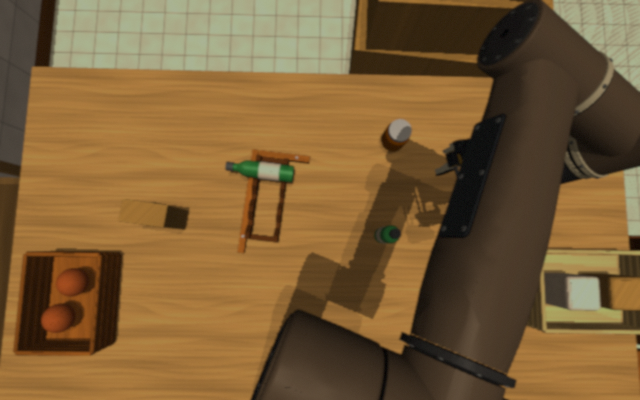

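Request:
apply_moves:
  slide:
    - [0.11,0.11,0.29]
    - [0.14,0.11,0.28]
    - [0.17,0.11,0.26]
    - [0.2,0.11,0.24]
    - [0.23,0.11,0.21]
    - [0,0,0]
    - [0,0,0]
  turn:
    - [-0.008,-0.081,-0.011]
    - [-0.008,-0.081,-0.011]
    - [-0.008,-0.081,-0.011]
    - [-0.008,-0.081,-0.011]
    - [-0.008,-0.081,-0.011]
    - [0,0,0]
    - [0,0,0]
  jaw: [0,0,0,0,0,0,0]

```text
time_s: 22.8
tcp_pos: [0.4901, -0.2717, 0.1435]
eef_rot: [-179.8, 59.8, -69.4]
contact_force: [0.1, 0.2, 2.5]
gripper_width: 0.088
```

Run:
```python
from ik import *
log(); tp,T=pose_of((.4507,-.1757,.08),60,-70); p,Q,s=pose(); print(p,s["eef_rot"]); seq([(tp,T)])
c=cap("wrist"); cv2.imwrite("pics/w14.png",c["pixels"])
```

```text
[ 0.49006842 -0.27172342  0.1435412 ] [-179.82890787   59.83132713  -69.35686651]
n 3 [ 0.449 -0.172  0.078] end [ -28.   44.    6.  -36. -101.   57.] maxspd deg/s [16. 11. 58.  7. 47. 16.]
n 3
slide [[0.009,0.011,0.422],[0.01,0.012,0.422],[0.01,0.013,0.422]] 
turn [[0.001,-0.001,0.001],[0.001,-0.001,0.001],[0.001,-0.001,0.001]]
```

View pics/w14.png

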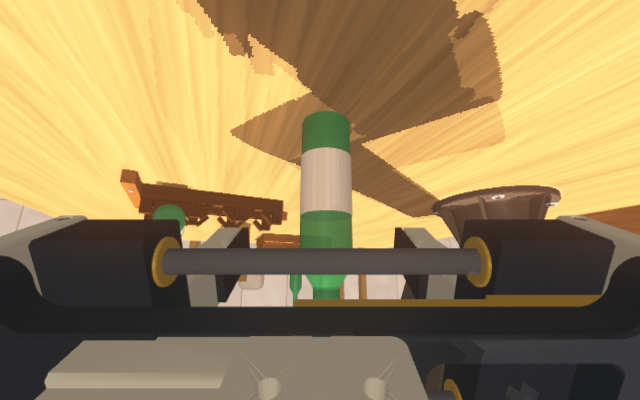

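Bottle1 is centred (col 326) between the fingers. Advance and grip.

Request:
apply_moves:
  slide:
    - [0.01,0.01,0.42]
    - [0.01,0.01,0.42]
    - [0.01,0.01,0.37]
    - [0,0,0.05]
    - [0,0,0]
    - [0,0,0]
  turn:
    - [0,-0.001,0]
    - [0,-0.001,0]
    - [0,-0.001,0]
    - [0,0,0]
    - [0,0,0]
    - [0,0,0]
  jaw: [0,0,0,0,0,0]

```text
time_s: 23.45
tcp_pos: [0.4525, -0.1738, 0.0837]
eef_rot: [-178.7, 59.5, -68.3]
contact_force: [-0.4, 0.1, -0.1]
gripper_width: 0.0878
```

Request:
apply_moves:
  slide:
    - [0,0,0]
    - [0,0,0]
    - [0,0,0]
    - [0,0,0]
    - [0,0,0]
    - [0,0,0]
    - [0,0,0]
    - [0,0,0]
  turn:
    - [0,0,0]
    - [0,0,0]
    - [0,0,0]
    - [0,0,0]
    - [0,0,0]
    - [0,0,0]
    - [0,0,0]
    - [0,0,0]
  jaw: [0.3,0.5,0.6,0.8,1,1,1,1]
  newtons: 35

```text
time_s: 24.25
tcp_pos: [0.4505, -0.1728, 0.0801]
eef_rot: [-179.3, 59.9, -68.9]
contact_force: [-0.6, -0.9, -1.0]
gripper_width: 0.049
```

Run:
```python
from ik import *
log(); p,Q,s=pose(); print(p,s["eef_rot"],s["gripper_width"])
sg=p[2]-.005*Q.apply([0,0,1])[2]; print("s",sg); open("s.txt","w").write(str(sg))
seq([(p+[0,0,.14],Q),E([.50,-.16,.33],15,-82),place(1,sg,.061+.13)])
c=cap("scene"); cv2.imwrite("pics/s15.png",cv2.resize(c["pixels"][100:250,60:340],None,fx=2.8,fy=2.8))
```

```text
[ 0.4504832  -0.17281728  0.08005406] [-179.30866081   59.9031022   -68.89333107] 0.049029870427992416
s 0.08256119879358942
n 3 [ 0.45  -0.173  0.22 ] end [ -28.   34.   11.  -39. -113.   49.] maxspd deg/s [ 2. 34. 20. 11. 40. 31.]
n 3
slide [[-0.404,-0.003,-0.234],[-0.404,-0.003,-0.234],[-0.404,-0.003,-0.234]] 
turn [[0.0,0.0,0.0],[0.0,0.0,0.0],[0.0,0.0,0.0]]
n 6 [ 0.5  -0.16  0.33] end [ -7.   8.   0. -14. -86.  17.] maxspd deg/s [51. 49. 24. 60. 46. 71.]
n 6
slide [[-0.154,-0.086,-0.099],[-0.142,-0.084,-0.117],[-0.128,-0.082,-0.133],[-0.113,-0.082,-0.146],[-0.095,-0.082,-0.158],[-0.077,-0.083,-0.168]] 
turn [[0.015,0.087,0.02],[0.015,0.087,0.02],[0.015,0.087,0.02],[0.015,0.087,0.02],[0.015,0.087,0.02],[0.015,0.087,0.02]]
n 8 [0.478 0.195 0.187] end [ 54.  20. -20.  15. -77. -67.] maxspd deg/s [ 96.  57.  71.  55.  66. 129.]
n 8
slide [[-0.382,-0.035,0.288],[-0.409,-0.023,0.249],[-0.432,-0.011,0.208],[-0.45,0.002,0.165],[-0.464,0.016,0.12],[-0.473,0.03,0.074],[-0.476,0.044,0.028],[-0.475,0.059,-0.018]] 
turn [[-0.003,0.065,0.021],[-0.003,0.065,0.021],[-0.003,0.065,0.021],[-0.003,0.065,0.021],[-0.003,0.065,0.021],[-0.003,0.065,0.021],[-0.003,0.065,0.021],[-0.003,0.065,0.021]]
```

View pics/s15.png

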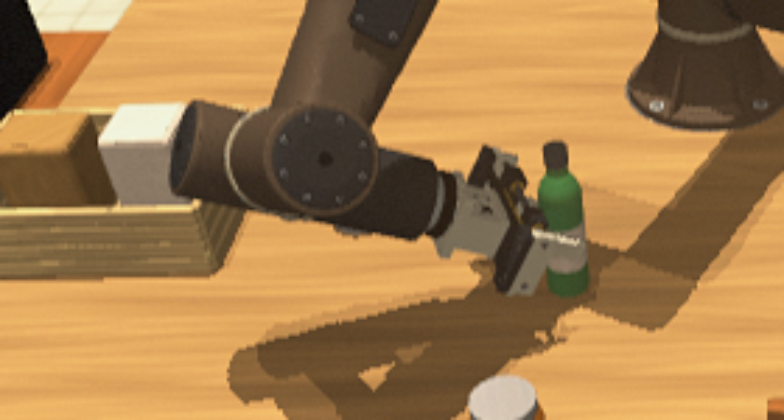

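Request:
apply_moves:
  slide:
    - [-0.2,0,-0.12]
    - [-0.4,0,-0.23]
    - [-0.4,0,-0.23]
    - [-0.2,0,-0.12]
    - [-0.15,-0.09,-0.1]
    - [-0.14,-0.08,-0.12]
    - [-0.13,-0.08,-0.13]
    - [-0.11,-0.08,-0.15]
  turn:
    - [0,0,0]
    - [0,0,0]
    - [0,0,0]
    - [0,0,0]
    - [0.015,0.087,0.02]
    - [0.015,0.087,0.02]
    - [0.015,0.087,0.02]
    - [0.015,0.087,0.02]
  jaw: [1,1,1,1,1,1,1,1]

```text
time_s: 25.1
tcp_pos: [0.4833, -0.1661, 0.2938]
eef_rot: [179.2, 29.6, -78.4]
contact_force: [0.4, 0.3, -1.6]
gripper_width: 0.0492
```

Request:
apply_moves:
  slide:
    - [-0.1,-0.08,-0.16]
    - [-0.08,-0.08,-0.17]
    - [0,0,0]
    - [0,0,0]
  turn:
    - [0.015,0.087,0.02]
    - [0.015,0.087,0.02]
    - [0,0,0]
    - [0,0,0]
  jaw: [1,1,1,1]

```text
time_s: 25.5
tcp_pos: [0.4979, -0.1593, 0.3305]
eef_rot: [-179.7, 15.0, -81.8]
contact_force: [-0.1, 0.1, -2.7]
gripper_width: 0.0489
```

Run:
```python
from ik import *
import ik
log(); p,Q,s=pose(); print(p,s["eef_rot"],s["gripper_width"])
sg=float(open("s.txt").read())
t=place(1,sg,.061+.13); plan(t[0],t[1],vmax=.032)
c=cap("scene"); cv2.imwrite("pics/s16.png",c["pixels"])
c=cap("top"); pp,lp=check(c); k=(pp[:,2]<.06)&(pp[:,2]>.026)&(lp[:,1]<.003)&(lp[:,0]<.003); print("cradle",lp[k].min(0),lp[k].max(0))
```

```text
[ 0.49793305 -0.15930355  0.33054079] [-179.6537887    14.98948944  -81.78699549] 0.048915540661243304
n 12
slide [[-0.254,-0.025,0.192],[-0.266,-0.02,0.175],[-0.277,-0.015,0.157],[-0.287,-0.009,0.139],[-0.296,-0.004,0.12],[-0.303,0.002,0.1],[-0.309,0.008,0.081],[-0.313,0.015,0.06]] 
turn [[-0.002,0.043,0.014],[-0.002,0.043,0.014],[-0.002,0.043,0.014],[-0.002,0.043,0.014],[-0.002,0.043,0.014],[-0.002,0.043,0.014],[-0.002,0.043,0.014],[-0.002,0.043,0.014]]
slide [[-0.316,0.021,0.04],[-0.317,0.028,0.019],[-0.317,0.034,-0.001],[-0.316,0.041,-0.022]] 
turn [[-0.002,0.043,0.014],[-0.002,0.043,0.014],[-0.002,0.043,0.014],[-0.002,0.043,0.014]]
cradle [-0.25533304 -0.11951152] [0.00246303 0.00112347]
```

View pics/s16.png

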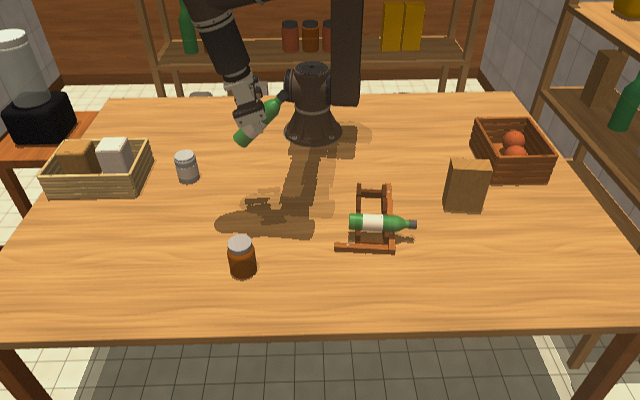

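Request:
apply_moves:
  slide:
    - [-0.25,-0.02,0.19]
    - [-0.27,-0.02,0.17]
    - [-0.28,-0.01,0.16]
    - [-0.29,-0.01,0.14]
    - [-0.3,0,0.12]
    - [-0.3,0,0.1]
    - [-0.31,0.01,0.08]
    - [-0.31,0.01,0.06]
  turn:
    - [-0.002,0.043,0.014]
    - [-0.002,0.043,0.014]
    - [-0.002,0.043,0.014]
    - [-0.002,0.043,0.014]
    - [-0.002,0.043,0.014]
    - [-0.002,0.043,0.014]
    - [-0.002,0.043,0.014]
    - [-0.002,0.043,0.014]
  jaw: [1,1,1,1,1,1,1,1]

```text
time_s: 26.4
tcp_pos: [0.4846, 0.0757, 0.2329]
eef_rot: [178.7, -15.0, -91.4]
contact_force: [0.2, 0.6, -1.3]
gripper_width: 0.0491
```

Request:
apply_moves:
  slide:
    - [-0.32,0.02,0.04]
    - [-0.32,0.03,0.02]
    - [-0.32,0.03,0]
    - [-0.32,0.04,-0.02]
    - [0,0,0]
    - [0,0,0]
  turn:
    - [-0.002,0.043,0.014]
    - [-0.002,0.043,0.014]
    - [-0.002,0.043,0.014]
    - [-0.002,0.043,0.014]
    - [0,0,0]
    - [0,0,0]
  jaw: [1,1,1,1,1,1]

```text
time_s: 27.0
tcp_pos: [0.4794, 0.1948, 0.1837]
eef_rot: [179.8, -29.9, -96.2]
contact_force: [-0.3, -0.8, -2.6]
gripper_width: 0.0498
```

```bash
cat >> ik.py <<'E'
def axis_meas(c,xlo,xhi,zlo=.06,zhi=.2):
    W=pts(c); x,y,z=W[...,0],W[...,1],W[...,2]
    m=(z>zlo)&(z<zhi)&(x>.3)&(x<.8)&(y>-.05)&(y<.3)
    L=np.array([tolip(q) for q in W[m][:,:2]]); Z=W[m][:,2]; k=(L[:,0]>xlo)&(L[:,0]<xhi)
    L,Z=L[k],Z[k]; print("foot y",L[:,1].min(), len(L))
    for a,b in((-.12,-.1),(-.1,-.08),(-.08,-.05),(-.03,0)):
        kk=(L[:,1]>a)&(L[:,1]<b); 
        if kk.sum()>5: print(a,"x",round((L[kk,0].min()+L[kk,0].max())/2,4),"z",round(np.percentile(Z[kk],97),4))
E
python3 - <<'E'
from ik import *
log(); p,Q,s=pose(); print(p,s["eef_rot"],s["contact_force"],s["gripper_width"])
sg=float(open("s.txt").read())
seq([place(1,sg,.061+.02)])
c=cap("top"); axis_meas(c,-.26,-.15,zlo=.1)
pp,lp=check(c); k=(pp[:,2]<.06)&(pp[:,2]>.026)&(lp[:,1]<.003)&(lp[:,0]<.003); print("cradle",lp[k].min(0),lp[k].max(0))
c=cap("scene"); cv2.imwrite("pics/s17.png",cv2.resize(c["pixels"][80:270,280:520],None,fx=3,fy=3,interpolation=cv2.INTER_CUBIC))
E
```

```text
[0.47937406 0.19478682 0.18374948] [179.79302478 -29.87467154 -96.22036966] [-0.33207834 -0.79737013 -2.63657407] 0.049838251143763064
n 3 [0.478 0.195 0.077] end [ 54.  27. -26.  16. -64. -71.] maxspd deg/s [ 1. 25. 24.  6. 43. 13.]
n 3
slide [[-0.178,0.003,0.309],[-0.178,0.004,0.309],[-0.178,0.004,0.309]] 
turn [[0.001,0.0,-0.001],[0.001,0.0,-0.001],[0.001,0.0,-0.001]]
foot y -0.12037487296778328 273
-0.12 x -0.2054 z 0.1995
-0.1 x -0.2049 z 0.1996
-0.08 x -0.2037 z 0.1996
-0.03 x -0.2027 z 0.1996
cradle [-0.25455818 -0.11935528] [-0.0001229  0.0024583]
```

View pics/s17.png

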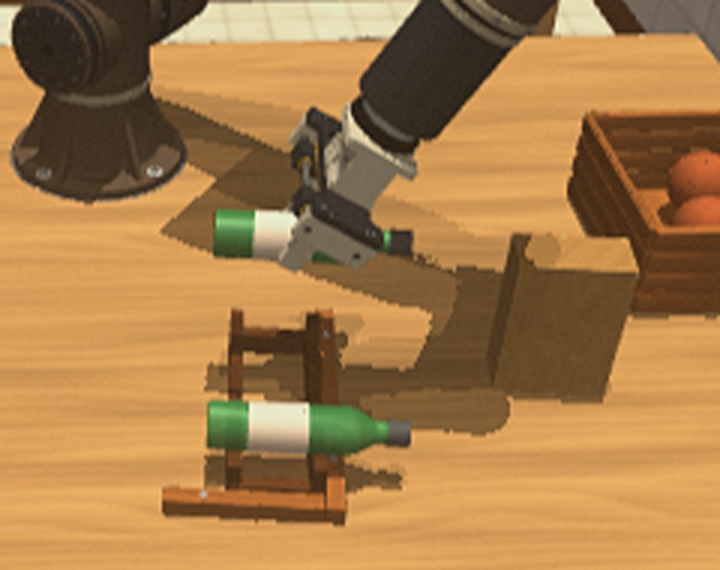

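Request:
apply_moves:
  slide:
    - [-0.18,0,0.31]
    - [-0.18,0,0.31]
    - [-0.18,0,0.31]
    - [0,0,0]
    - [0,0,0]
    - [0,0,0]
  turn:
    - [0,0,0]
    - [0,0,0]
    - [0,0,0]
    - [0,0,0]
    - [0,0,0]
    - [0,0,0]
  jaw: [1,1,1,1,1,1]

```text
time_s: 27.7
tcp_pos: [0.4809, 0.1965, 0.081]
eef_rot: [-179.8, -29.5, -96.4]
contact_force: [-0.5, 0.5, -1.6]
gripper_width: 0.0491
```

Run:
```python
from ik import *
log(); p,Q,s=pose(); print(p,s["eef_rot"],s["contact_force"],s["gripper_width"])
sg=float(open("s.txt").read())
seq([place(1,sg,.0632)])
c=cap("top"); axis_meas(c,-.24,-.17,zlo=.065,zhi=.125)
pp,lp=check(c); k=(pp[:,2]<.06)&(pp[:,2]>.026)&(lp[:,1]<.003)&(lp[:,0]<.003); print("cradle",lp[k].min(0),lp[k].max(0))
```

```text
[0.48085131 0.19650357 0.08095892] [-179.81569799  -29.48048708  -96.38984747] [-0.54315521  0.483149   -1.63119366] 0.04911271037626882
n 1 [0.478 0.195 0.059] end [ 54.  29. -27.  16. -62. -72.] maxspd deg/s [ 2. 17. 13.  5. 23.  8.]
n 1
slide [[-0.093,0.027,0.201]] 
turn [[0.0,0.006,-0.003]]
foot y -0.1185219446929266 712
-0.12 x -0.2039 z 0.1077
-0.1 x -0.2035 z 0.1082
-0.08 x -0.2047 z 0.1085
-0.03 x -0.2013 z 0.1117
cradle [-0.26402598 -0.11966996] [-0.00040142  0.00045576]
```

Run:
```python
from ik import *
c=cap("top"); pp,lp=check(c); k=(pp[:,2]<.06)&(pp[:,2]>.02)&(lp[:,1]<-.002)&(lp[:,0]<-.24); print(np.c_[lp[k],pp[k][:,2]][np.argsort(lp[k][:,0])][:14].round(3))
cv2.imwrite("pics/t18.png",cv2.resize(c["pixels"][130:270,200:340],None,fx=4,fy=4,interpolation=cv2.INTER_CUBIC))
c=cap("scene"); cv2.imwrite("pics/s18.png",cv2.resize(c["pixels"][150:270,300:460],None,fx=4.5,fy=4.5,interpolation=cv2.INTER_CUBIC))
```

```text
[[-0.255 -0.094  0.022]
 [-0.255 -0.071  0.027]
 [-0.255 -0.046  0.022]
 [-0.255 -0.074  0.029]
 [-0.255 -0.049  0.025]
 [-0.255 -0.025  0.024]
 [-0.255 -0.076  0.022]
 [-0.254 -0.028  0.026]
 [-0.254 -0.079  0.025]
 [-0.254 -0.056  0.028]
 [-0.254 -0.031  0.024]
 [-0.254 -0.082  0.022]
 [-0.254 -0.058  0.023]
 [-0.254 -0.034  0.026]]
```

View pics/t18.png

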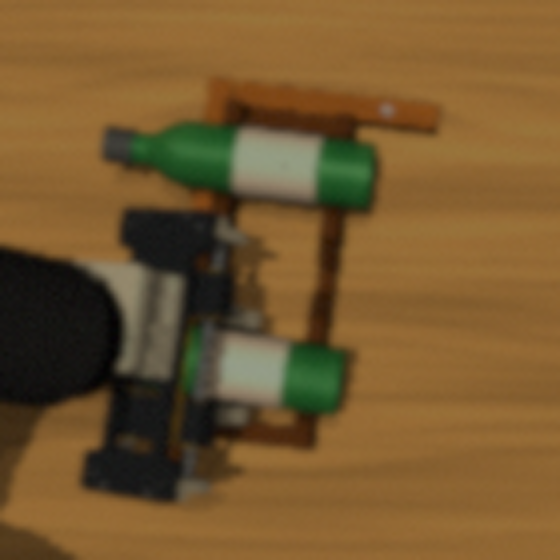

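View pics/s18.png

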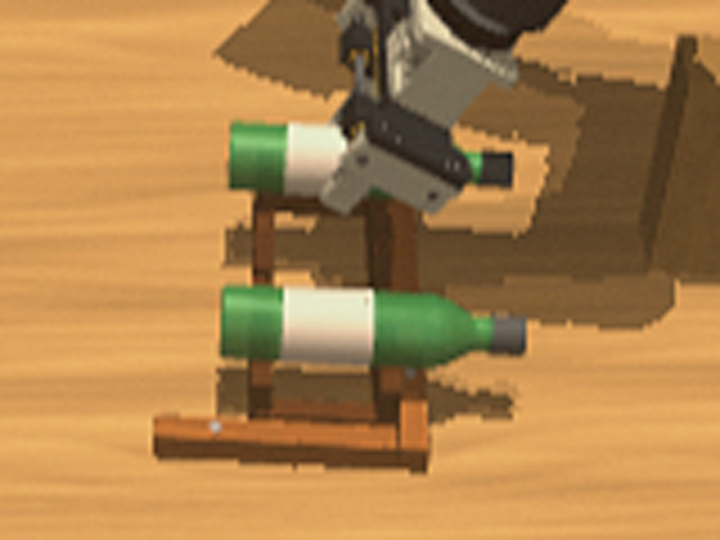

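Request:
apply_moves:
  slide:
    - [-0.05,0.02,0.1]
    - [-0.04,0.01,0.08]
    - [0,0,0]
    - [0,0,0]
  turn:
    - [0,0.006,-0.003]
    - [0,0,0]
    - [0,0,0]
    - [0,0,0]
  jaw: [1,1,1,1]

```text
time_s: 28.25
tcp_pos: [0.4773, 0.1954, 0.0594]
eef_rot: [180.0, -30.2, -95.9]
contact_force: [1.8, -1.1, 7.8]
gripper_width: 0.0493
```

Request:
apply_moves:
  slide:
    - [-0.01,0,0.015]
    - [0,0,0]
    - [0,0,0]
  turn:
    - [0,0,0]
    - [0,0,0]
    - [0,0,0]
  jaw: [1,1,1]

```text
time_s: 28.55
tcp_pos: [0.4774, 0.1954, 0.0593]
eef_rot: [-180.0, -30.3, -95.9]
contact_force: [-3.4, 1.1, 22.3]
gripper_width: 0.0491
```

Request:
apply_moves:
  slide:
    - [0.01,0,-0.015]
    - [0,0,0]
    - [0,0,0]
    - [0,0,0]
    - [0,0,0]
    - [0,0,0]
    - [0,0,0]
    - [0,0,0]
  turn:
    - [0,0,0]
    - [0,0,0]
    - [0,0,0]
    - [0,0,0]
    - [0,0,0]
    - [0,0,0]
    - [0,0,0]
    - [0,0,0]
  jaw: [1,0.4,0.36,0.3,0.25,0.2,0.2,0.2]

```text
time_s: 29.35
tcp_pos: [0.4767, 0.1953, 0.0588]
eef_rot: [179.9, -30.1, -96.0]
contact_force: [-0.4, -0.9, -0.1]
gripper_width: 0.0698
```

Request:
apply_moves:
  slide:
    - [0,0,-0.1]
    - [0,0,-0.2]
    - [0,0,-0.4]
    - [0,0,-0.4]
    - [0,0,-0.4]
    - [0,0,-0.4]
    - [0,0,0]
  turn:
    - [0,0,0]
    - [0,0,0]
    - [0,0,0]
    - [0,0,0]
    - [0,0,0]
    - [0,0,0]
    - [0,0,0]
  jaw: [0.2,0.2,0.2,0.2,0.2,0.2,0.2]

```text
time_s: 30.05
tcp_pos: [0.4889, 0.2941, 0.2283]
eef_rot: [-179.7, -29.7, -96.0]
contact_force: [0.3, 0.0, 0.8]
gripper_width: 0.07
```

Run:
```python
from ik import *
p,Q,s=pose(); print(p,s["eef_rot"],s["contact_force"],s["gripper_width"])
seq([E([.56,.0,.34],0,-88),E([.50,-.35,.34],0,-80)])
c=cap("scene"); cv2.imwrite("pics/s19.png",cv2.resize(c["pixels"][150:270,300:460],None,fx=4.5,fy=4.5,interpolation=cv2.INTER_CUBIC))
```

```text
[0.48887393 0.29410052 0.22832967] [-179.72347496  -29.71274167  -96.04124369] [0.32495022 0.04099288 0.81164744] 0.07001885582198608
n 7 [0.56 0.   0.34] end [ 20.   7.  -5.  -0. -79. -18.] maxspd deg/s [73. 46. 39. 38. 33. 93.]
n 7
slide [[0.433,-0.145,0.064],[0.439,-0.136,0.032],[0.443,-0.128,0.0],[0.444,-0.119,-0.032],[0.443,-0.111,-0.064],[0.439,-0.102,-0.096],[0.432,-0.095,-0.128]] 
turn [[0.003,-0.049,-0.013],[0.003,-0.049,-0.013],[0.003,-0.049,-0.013],[0.003,-0.049,-0.013],[0.003,-0.049,-0.013],[0.003,-0.049,-0.013],[0.003,-0.049,-0.013]]
n 8 [ 0.5  -0.35  0.34] end [-17.  12.   1.   0. -80.  27.] maxspd deg/s [48. 17. 22.  0.  4. 58.]
n 8
slide [[0.435,0.09,0.0],[0.433,0.098,0.0],[0.431,0.105,0.0],[0.429,0.113,0.0],[0.427,0.12,0.0],[0.425,0.128,0.0],[0.423,0.135,0.0],[0.42,0.143,0.0]] 
turn [[0.0,0.0,-0.012],[0.0,0.0,-0.012],[0.0,0.0,-0.012],[0.0,0.0,-0.012],[0.0,0.0,-0.012],[0.0,0.0,-0.012],[0.0,0.0,-0.012],[0.0,0.0,-0.012]]
```

View pics/s19.png

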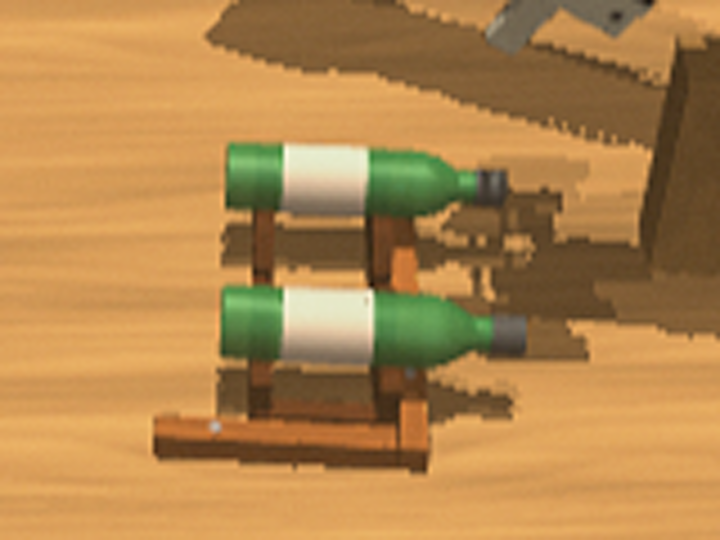

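Both lie in notches. Move the arm away to check with a clear top view.

Request:
apply_moves:
  slide:
    - [0.43,-0.14,0.06]
    - [0.44,-0.14,0.03]
    - [0.44,-0.13,0]
    - [0.44,-0.12,-0.03]
    - [0.44,-0.11,-0.06]
    - [0.44,-0.1,-0.1]
    - [0.43,-0.1,-0.13]
    - [0,0,0]
  turn:
    - [0.003,-0.049,-0.013]
    - [0.003,-0.049,-0.013]
    - [0.003,-0.049,-0.013]
    - [0.003,-0.049,-0.013]
    - [0.003,-0.049,-0.013]
    - [0.003,-0.049,-0.013]
    - [0.003,-0.049,-0.013]
    - [0,0,0]
  jaw: [0,0,0,0,0,0,0,0]

```text
time_s: 30.9
tcp_pos: [0.5594, -0.0086, 0.3399]
eef_rot: [179.9, -0.4, -88.6]
contact_force: [-0.3, 1.0, -0.1]
gripper_width: 0.0872
```

Request:
apply_moves:
  slide:
    - [0.43,0.09,0]
    - [0.43,0.1,0]
    - [0.43,0.1,0]
    - [0.43,0.11,0]
    - [0.43,0.12,0]
    - [0.42,0.13,0]
    - [0.42,0.13,0]
    - [0,0,0]
  turn:
    - [0,0,-0.012]
    - [0,0,-0.012]
    - [0,0,-0.012]
    - [0,0,-0.012]
    - [0,0,-0.012]
    - [0,0,-0.012]
    - [0,0,-0.012]
    - [0,0,0]
  jaw: [0,0,0,0,0,0,0,0]

```text
time_s: 31.7
tcp_pos: [0.5051, -0.3101, 0.339]
eef_rot: [179.4, -0.5, -81.1]
contact_force: [0.2, -0.3, 0.1]
gripper_width: 0.0875
```

Run:
```python
from ik import *
p,Q,s=pose(); print(p,s["qd"].round(1))
c=cap("top"); cv2.imwrite("pics/t20.png",c["pixels"])
axis_meas(c,-.24,-.17,zlo=.065,zhi=.125);axis_meas(c,-.085,-.015,zlo=.065,zhi=.125)
pp,lp=check(c)
k=(pp[:,2]<.06)&(pp[:,2]>.026)&(lp[:,1]<.003)&(lp[:,0]<.003); print("cradle",lp[k].min(0),lp[k].max(0))
# cradle -x bar edge and -y rail edge lines
k=(pp[:,2]>.02)&(pp[:,2]<.06)&(lp[:,0]<-.235)&(lp[:,1]<-.005)&(lp[:,1]>-.095)
for a in(-.09,-.06,-.03): 
    kk=k&(abs(lp[:,1]-a)<.015); print("bar edge",a,np.sort(lp[kk,0])[:4].mean() if kk.any() else None)
for a in(-.15,-.12,-.1,-.02):
    kk=(pp[:,2]>.02)&(pp[:,2]<.06)&(abs(lp[:,0]-a)<.012)&(lp[:,1]<-.06); print("rail edge",a,np.sort(lp[kk,1])[:4].mean() if kk.any() else None)
W=pts(c)
for name,(u0,u1,v0,v1) in dict(jar=(375,420,110,160),tin=(455,505,265,305),carton=(110,195,195,235)).items():
    w=W[v0:v1,u0:u1].reshape(-1,3); w=w[(w[:,2]>0.02)&(w[:,2]<.2)]
    if len(w): t=w[w[:,2]>w[:,2].max()-.015]; print(name,(t.min(0)+t.max(0))/2)
```

```text
[ 0.50513109 -0.31007013  0.33897446] [ 3.7 -1.1 -1.1 -1.1  0.1 -5.2]
foot y -0.1198101259631024 982
-0.12 x -0.2056 z 0.0877
-0.1 x -0.2059 z 0.0878
-0.08 x -0.2055 z 0.0885
-0.03 x -0.2054 z 0.0883
foot y -0.11925624188619623 994
-0.12 x -0.0499 z 0.0878
-0.1 x -0.0499 z 0.0885
-0.08 x -0.0502 z 0.0884
-0.03 x -0.0498 z 0.0892
cradle [-0.2672924  -0.11976569] [0.00082274 0.00258312]
bar edge -0.09 -0.254500303592585
bar edge -0.06 -0.2551093149818852
bar edge -0.03 -0.2546811741392715
rail edge -0.15 -0.09785441423109031
rail edge -0.12 -0.0979053837100963
rail edge -0.1 -0.09782804915806634
rail edge -0.02 -0.09778705524999828
tin [ 0.30809219 -0.45287492  0.09672414]
carton [0.4933518  0.48389792 0.16875941]
```

View pics/t20.png

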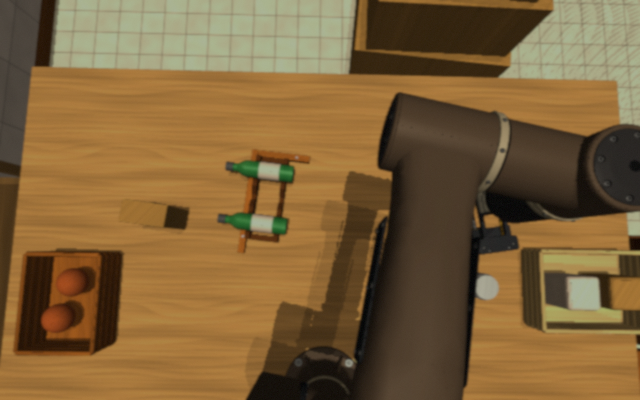

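Request:
apply_moves:
  slide:
    - [0,0,0]
    - [0,0,0]
    - [0,0,0]
  turn:
    - [0,0,0]
    - [0,0,0]
    - [0,0,0]
  jaw: [0,0,0]

```text
time_s: 32.05
tcp_pos: [0.5072, -0.3054, 0.3405]
eef_rot: [179.5, -0.5, -80.8]
contact_force: [-0.6, -0.7, -0.5]
gripper_width: 0.0875
```

Run:
```python
from ik import *
c=cap("scene"); cv2.imwrite("pics/s21.png",c["pixels"])
c=cap("top"); pp,lp=check(c)
k=(pp[:,2]>.02)&(pp[:,2]<.06)&(lp[:,0]<-.235)&(lp[:,1]<-.005)&(lp[:,1]>-.095); print(np.sort(lp[k,0])[:10].round(4))
```

```text
[-0.2554 -0.2553 -0.2553 -0.2552 -0.255  -0.2549 -0.2549 -0.2546 -0.2545
 -0.2545]
```

View pics/s21.png

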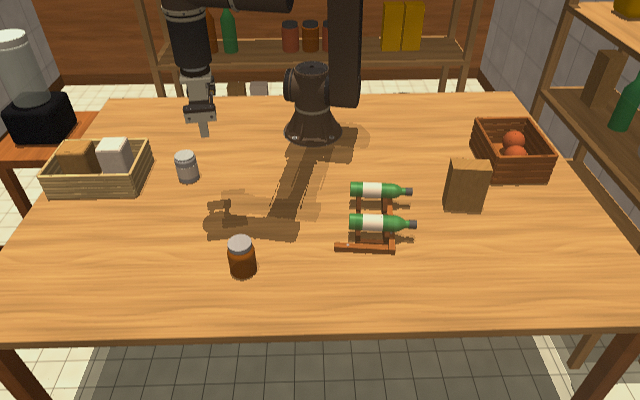

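Everything is in place, so I'm handing in.

```bash
python3 -c "
from plant import r
print(r.close_job())"
```

```text
the job is handed in; nothing more can be done
None
```

I pushed the empty cradle flush into the lip corner. I then laid both standing bottles in it, one in notch 3 and one in notch 1, with their necks over the long strip. Only two bottles were present. The job was handed in at about 32 s of the 210 s allowed, and no verdict was reported.

**Last checks:**
- **Cradle:** its far edges lie about 255 mm and 98 mm from the lip corner, against 256 mm and 98 mm nominal. That puts its corner within about 1 mm, with no visible skew.
- **Bottles:** both lie within about 1 mm of their notch centre lines and are level. Their feet are at -119 to -120 mm, so their mid points are within about 1 mm of the cradle's middle line.
- **Bottle height:** the tops read about 88 mm against the 86 mm expected. I put the difference down to camera depth error.
- **Bystanders:** the tin and the carton read within 3 mm of their starting positions. The arm hid the jar in the last top view, so I did not measure it again. In the last scene picture it stands upright at its original place.
- **Robot:** clear of everything with the gripper open.

One reading disagreed: twice the simple minimum for the cradle's far edge gave -264 and -267 mm instead of -255 mm. Fitting that edge separately gave -255 mm both times, so I took those readings as stray pixels.

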